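# Move inspected ceramic parts to the drawer in a lidded transfer tin

### The job

Put all the white ceramic parts from the blue plate into the transfer tin, then pinch the tin's blue and yellow lugs together so that the fingers keep its loose lid shut while you carry it to the middle of the transfer pad. There, with the tin standing on the pad, slide the lid fully aside, take the tin by its blue lug and tip all the parts into the pulled-out cabinet drawer. Finally stand the tin upright in the middle of the pad again with its lid shut, push the drawer fully home, and leave everything else undisturbed.

Things in the scene. Friction and masses are not known exactly. Their poses are not given: they have to be found in the camera images.
- tin: Transfer tin, loose, 0.54 kg with lid. Origin: centre of its underside; x from -70 mm (nose) to +70 (rear), z up. Aluminium bay at x -70 to +32, inner width 66 mm, walls 3 mm thick and 52 mm high, open at the top AND at the nose. Behind it a solid blue block 72 mm wide, 52 mm high with a lug. A steel rail along the rear top edge (x 64 to 70, top 56 mm high) reaches out to y = +104. Balances near x = +20.
- tin_nose (a point): Middle of the front edge of the tin's floor, at (-70, 0, 3) mm in the tin frame. The bay's inner floor falls from 14 mm high at its rear to 4 mm here; parts slide out over this edge when the tin is tipped nose down by about 45 degrees (0.8 rad) with the lid aside.
- tin_lug (a point): Middle of the tin's fixed blue lug, at (46, -4, 70) mm in the tin frame. The lug is 18 mm (x) by 8 mm (y) and stands from 52 to 88 mm high.
- lid_lug: Yellow lug on the lid; origin at its middle, in the tin frame at x = 46 mm, y = 4 mm + lid joint, z = 71.5. 32 mm (x) by 8 (y), from 55 to 88 mm high: 7 mm wider at each end than the blue lug. With the lid shut it lies against the +y side of the blue lug; fingers closing along the tin's y pinch both (16 mm together). Fingers closing along the tin's x grip the yellow lug alone.
- tin_lid (a joint): Slide of the loose yellow lid (plate on top of the bay, its top 56 mm high, and a 66 x 51 mm flap in front of the nose). m; 0 = shut, grows as it slides towards the tin's +y, 0.068 = fully open. Nothing latches it: it slides at about 0.4 N and stays where it is left while the tin is level.
- part1: White ceramic part with two brass bands, a bar 60 (x) x 20 (y) x 14 (z) mm, 50 g; origin at the centre of its underside. Two to four of the four are there.
- part2: White ceramic part with two brass bands, a bar 60 (x) x 20 (y) x 14 (z) mm, 50 g; origin at the centre of its underside. Two to four of the four are there.
- part3: White ceramic part with two brass bands, a bar 60 (x) x 20 (y) x 14 (z) mm, 50 g; origin at the centre of its underside. Two to four of the four are there.
- part4: White ceramic part with two brass bands, a bar 60 (x) x 20 (y) x 14 (z) mm, 50 g; origin at the centre of its underside. Two to four of the four are there.
- plate: Blue inspection plate, fixed, 140 (x) x 280 (y) x 12 mm; origin at the centre of its underside. The parts start on it.
- pad: Transfer pad, fixed: black rubber mat with a yellow border, 180 (x) x 170 (y) x 4 mm; origin at the centre of its underside.
- cabinet: Fixed grey one-drawer cabinet, 260 (x) x 260 (y) x 100 mm; origin at the centre of its underside; its front faces its -x. A power supply, 85 mm tall, stands on its top from 115 mm behind the front.
- cabinet_drawer0 (a joint): Drawer slide, m: 0 = fully home, grows as it is pulled out along the cabinet's -x, at most 0.18; about 1 N of friction.
- cabinet_drawer0_handle (a point): Middle of the drawer's steel bar handle: a round bar about 10 mm thick, 120 mm long, along the cabinet's y, 35 mm in front of the drawer front and 62 mm above the table.
- drawer_floor (a point): Centre of the drawer's inner floor, 22 mm above the table; axes as the cabinet's; moves with the drawer. Inside, the drawer is 215 mm (x) by 218 mm (y) with walls 56 mm high; its front panel is 15 mm thick, 73 mm tall, its top 88 mm above the table.
- bottle: Bystander, not to be disturbed: amber glass bottle 50 mm across, 100 mm tall. Origin: centre of its underside.
- dish: Bystander, not to be disturbed: closed clear glass dish, 48 mm across, 16 mm tall. Origin: centre of its underside.
- tape: Bystander, not to be disturbed: green ring 64 mm across, 22 mm tall. Origin: centre of its underside.
- case: Bystander, not to be disturbed: dark wooden case 75 x 50 x 30 mm. Origin: centre of its underside.
- weight: Bystander, not to be disturbed: steel cylinder 40 mm across, 40 mm tall. Origin: centre of its underside.
- gauge: Bystander, not to be disturbed: black bar 100 x 20 x 14 mm. Origin: centre of its underside.
- cup: Bystander, not to be disturbed: open white cup 70 mm across, 80 mm tall. Origin: centre of its underside.
Things that resemble listed ones, but are neither listed nor needed, are in the scene too. What is shaped like the tin but turquoise is not meant.

How it is judged:
By the outcome, as a careful person would: the job done as asked, in the order asked, and still so for the second after the job is handed in, with the robot touching nothing.
Of part1, part2, part3, part4 only 2 to 4 are there at a start; the rules pass over those that are not, and their reading is None.
At some moment in a run one of part1, part2, part3, part4 may be knocked a few centimetres aside while the robot is not near it.
It also fails if it takes over 210 s, if anything falls off the work surface, if the arm or the gripper's body presses on something with over 40 N, if the wrist force passes 120 N, or if a joint passes its speed limit or range.

### The arm

A 6-joint arm with a two-finger parallel gripper is mounted at the origin on the work surface. World frame = base frame: x ahead of the robot, y to its left, z up, the work surface at z = 0. Lengths are in m, angles in degrees, forces in N, time in s.
With the tool pointing down it reaches from about 0.325 to 0.85 m from the base axis. Payload 15.5 kg.
Tool frame: the origin (TCP) lies midway between the tips of the shut fingers; the grasp point (between the pads) lies 19 mm behind it; x points along the fingers, y is the direction in which the jaws open and shut, and the axes are right-handed (so a half turn about x gives the same grasp; the last joint's range is limited). The gripper opens to 91 mm and grips with 3 to 60 N. Pads are 32 mm wide; open, the fingers measure 118 mm over their backs; the gripper's body (76 mm by 178 mm) begins 60 mm behind the grasp point.
Start: joints at [66.664, 28.281, 77.091, -0, 74.628, -5.472], TCP at [0.192, 0.595, 0.214] pointing down, gripper open.
Joint ranges: [-166.48, 166.48], [-47.26, 123.95], [12.59, 153.08], [-70.14, 250.14], [6.76, 159.57], [-176.63, 176.63]. Speed limits (degrees/s): [108.29, 108.29, 147.25, 172.46, 172.46, 172.46].

### API

Orientations are given as a 3x3 rotation matrix whose columns are the frame's x, y, z axes.
In Python, from plant import bot, capture gives the robot as it stands.
- The arm moves only by the shell command python3 -m jog 'ROWS' [OPENING] [FORCE]. ROWS is JSON, a list that holds one entry, the list of rows, each a list of 6 numbers: the shift along the tool's x, y, z as a fraction of full scale, then the turn, a rotation vector about the tool's x, y, z as a fraction of full scale. A call has exactly 8 rows; each row shifts and turns the commanded pose from where the row before left it, along the tool's axes as they then stand; what a row does not reach is not made up. Full scale, the value 1, is 0.2 m for a shift and pi/4 rad for a turn. A row lasts 1/10 s, in which the tool goes at most 50 mm and 8.59 degrees, less where a joint would pass 70% of its speed; a pose out of reach is approached as far as the arm can. A call with a number of a shift or a turn outside -1 to 1 is refused whole. A call with a gripper value outside its range is refused whole. OPENING is the closure in counts, from 0 (fully open) to 255 (shut), set as the call begins (- or left out, the last holds). The fingers move at their own pace and stop on an object; FORCE is the grip in N (left out, the last holds). Time passes only in rows, so rows that do not move let the fingers close, or fill a call up. It gives the time, the measured TCP pose, the force and the opening at its end, in the units of the state.
- bot.state(): the state, without advancing time (a new reading comes with each control period).
- capture(name): name is "scene" or "top" or "wrist"; returns a dict with "img" (420x560x3 uint8, red, green, blue), "range_z" (420x560 float32, m along the optical axis (not along the pixel's ray), 0 where there is no reading), "fovy" (degrees; the focal length in pixels is half the picture's height over the tangent of half this angle, whatever the lens; pixels are square), "cx", "cy" (the principal point, pixels), "pose" (4x4, takes a point from camera to world coordinates); the wrist camera has in their place "T_tool_cam" (4x4, takes a point from camera to tool coordinates, whose origin is the TCP and whose axes are the tool frame's). Camera axes: x right, y down, z forward; pixel columns grow to the right and rows downward; lengths in m; the calibration is good to about 2 mm. The wrist camera is an equidistant fisheye: a pixel r from the principal point sees the ray r / f radians off the axis. A picture is of the moment at which its call begins: read the wrist's pose just before it.
- bot.sign_off(): hands the job in, once; it reports no verdict.
The state is a dict: "time": time; "joint_pos": joint angles; "dq": joint speeds; "joint_efforts": joint torques, N m; "ee_pos": TCP position; "eef_rot": TCP orientation; "wrist_force": force on the tool from outside, world axes, zero at the start; "ft_torque": the same for the moment, N m; "gripper_width": finger opening in m.
Only numpy, scipy, OpenCV 4.12 (cv2) and the standard library are available. Lean on these libraries where they do the work, as an engineer would, in place of code of your own. Each camera call takes 0.05 s, during which the arm holds its last target.

## Working session

There is one attempt and no reset: what is moved stays moved. The work goes in short steps, Python scripts to look and compute and a shell command to move; the robot and the scene stay as the last step left them, time stands still between calls to the robot, and variables do not carry over. Pictures are saved under pics/ and viewed, and the job is handed in when it is done.

```bash
ls; mkdir -p pics; python3 - <<'E'
from plant import bot,capture
import cv2
s=bot.state();print(s)
for n in("scene","top","wrist"):
    c=capture(n);cv2.imwrite(f"pics/{n}0.png",c["img"][:,:,::-1]);print(n,c["fovy"],c["cx"],c["cy"],c.get("pose",c.get("T_tool_cam")))
E
```

```text
pics
{'time': 0.0, 'joint_pos': array([ 6.66649669e+01,  2.83168292e+01,  7.71274790e+01, -1.61309187e-05,
        7.46285829e+01, -5.47116098e+00]), 'dq': array([-0.00988083, -0.06239939,  0.07151459, -0.00670473, -0.03760839,
        0.00569656]), 'joint_efforts': array([ 5.97678973e-04, -8.78835654e+01, -3.81849110e+01,  7.08019920e-02,
        5.34638157e-02, -9.10969425e-05]), 'ee_pos': array([0.1915601 , 0.59451416, 0.21331511]), 'eef_rot': array([[-5.03672964e-04,  3.06756137e-01,  9.51788011e-01],
       [-1.16823527e-03,  9.51787302e-01, -3.06756527e-01],
       [-9.99999191e-01, -1.26641730e-03, -1.21026191e-04]]), 'wrist_force': array([ 0.67102743, -0.38121941, -0.04332196]), 'ft_torque': array([ 0.00628318, -0.02164376, -0.01174218]), 'gripper_width': 0.09151920137299366}
scene 46.20124630074735 279.2342199632712 208.55750372559905 [[-0.45522183  0.72510065 -0.51672249  1.250112  ]
 [ 0.89037511  0.36922651 -0.26627794  0.42718945]
 [-0.00229067 -0.58129237 -0.81369154  1.25009732]
 [ 0.          0.          0.          1.        ]]
top 55.83594163673292 282.0882075484575 206.58093905684683 [[ 6.77369141e-04 -9.93757506e-01  1.11559670e-01  3.81058814e-01]
 [-9.99770918e-01  1.71358906e-03  2.13348243e-02  3.44499446e-02]
 [-2.13928092e-02 -1.11548565e-01 -9.93528694e-01  1.01702976e+00]
 [ 0.00000000e+00  0.00000000e+00  0.00000000e+00  1.00000000e+00]]
wrist 65.70646984690485 284.6431574985489 206.58478264666672 [[-6.82290636e-04 -2.66134248e-01  9.63935732e-01 -1.70524825e-01]
 [ 9.99999586e-01 -7.62483209e-04  4.97302301e-04 -2.01218772e-04]
 [ 6.02635636e-04  9.63935672e-01  2.66134658e-01 -7.61708880e-02]
 [ 0.00000000e+00  0.00000000e+00  0.00000000e+00  1.00000000e+00]]
```

View pics/top0.png

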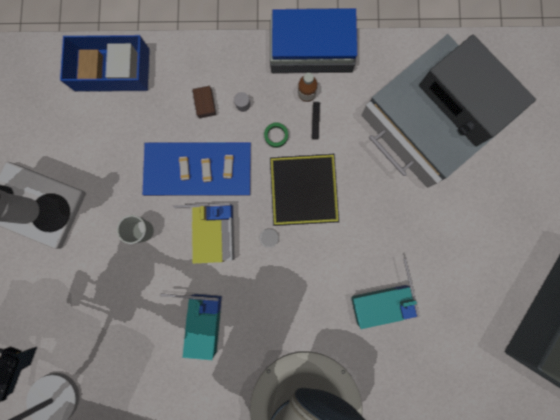

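View pics/scene0.png

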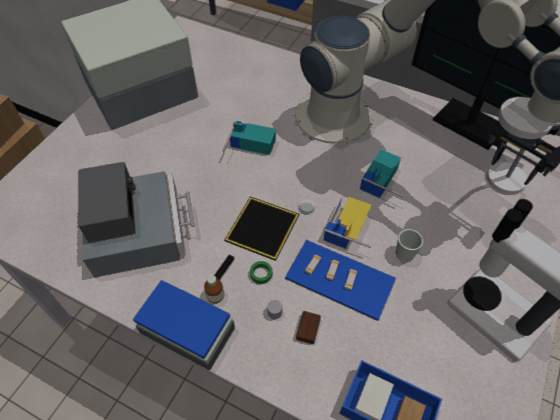

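View pics/wrist0.png

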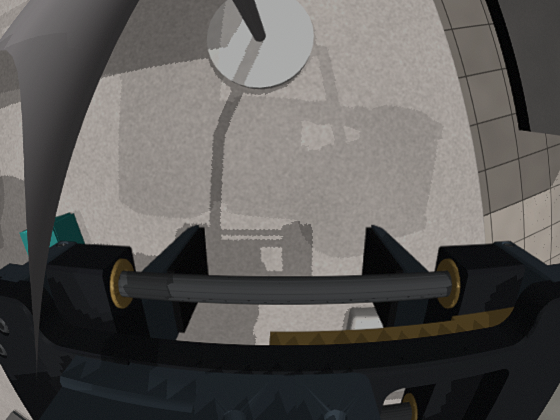

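```bash
cat > h.py <<'E'
import numpy as np,cv2
from plant import bot,capture
def rays(c,T,u,v):
    f=210/np.tan(np.radians(c["fovy"])/2)
    return np.stack([(np.asarray(u)-c["cx"])/f,(np.asarray(v)-c["cy"])/f,np.ones_like(np.asarray(u,float))],-1)
def pts(c):   # HxWx3 world from range (top/scene)
    v,u=np.mgrid[0:420,0:560]
    d=rays(c,None,u,v)*c["range_z"][...,None]
    T=c["pose"];P=d@T[:3,:3].T+T[:3,3]
    P[c["range_z"]<=0]=np.nan
    return P
def onplane(c,u,v,z):
    T=c["pose"];d=rays(c,T,u,v)@T[:3,:3].T;o=T[:3,3]
    return o+d*((z-o[2])/d[...,2])[...,None]
def wristray(c,s,u,v):
    f=210/np.tan(np.radians(c["fovy"])/2)
    x=np.asarray(u,float)-c["cx"];y=np.asarray(v,float)-c["cy"];r=np.hypot(x,y)+1e-9;th=r/f
    d=np.stack([np.sin(th)*x/r,np.sin(th)*y/r,np.cos(th)],-1)
    T=np.eye(4);T[:3,:3]=s["eef_rot"];T[:3,3]=s["ee_pos"];T=T@c["T_tool_cam"]
    return T[:3,3],d@T[:3,:3].T,d,T
def wpts(c,s):
    v,u=np.mgrid[0:420,0:560]
    o,dw,d,T=wristray(c,s,u,v)
    z=c["range_z"][...,None]
    P=o+dw*(z/d[...,2:3]);P[c["range_z"]<=0]=np.nan
    return P
def hsv(c):return cv2.cvtColor(c["img"],cv2.COLOR_RGB2HSV)
def save(c,name,box=None,k=1):
    im=c["img"][:,:,::-1]
    if box:
        x0,y0,x1,y1=box;im=im[y0:y1,x0:x1]
    cv2.imwrite("pics/"+name,cv2.resize(im,None,fx=k,fy=k,interpolation=cv2.INTER_CUBIC))
def st():
    s=bot.state();print("t",round(s["time"],2),"p",s["ee_pos"].round(4),"w",round(s["gripper_width"],4),"F",s["wrist_force"].round(1),"j",s["joint_pos"].round(1));print(s["eef_rot"].round(3).tolist());return s
def comps(m,amin=30):
    n,l,stt,ce=cv2.connectedComponentsWithStats(m.astype(np.uint8))
    return [(l==i) for i in range(1,n) if stt[i,4]>=amin]
E
python3 - <<'E'
from h import *
c=capture("top")
save(c,"t1.png",(140,130,300,270),5)
save(c,"t2.png",(350,30,550,190),4)
P=pts(c);H=hsv(c)
for u,v in [(212,235),(226,235),(229,255),(218,212),(225,208),(190,206),(300,190),(184,168),(160,150),(400,70),(372,120),(385,160)]: print(u,v,P[v,u].round(3))
for nm,m in dict(yel=(H[...,0]>24)&(H[...,0]<35)&(H[...,1]>130),blue=(H[...,0]>105)&(H[...,0]<130)&(H[...,1]>140)).items():
  for k in comps(m,25):
    r=cv2.minAreaRect(np.argwhere(k)[:,::-1].astype(np.float32));q=P[k];print(nm,k.sum(),np.round(r[0],1),np.round(r[1],1),round(r[2],1),np.nanmedian(q,0).round(3))
w=(H[...,1]<60)&(H[...,2]>170)&(P[...,2]>.015)&(P[...,2]<.045)
for k in comps(w,20): print('white',k.sum(),np.nanmean(P[k],0).round(3))
E
```

```text
212 235 [0.42  0.226 0.055]
226 235 [0.422 0.199 0.007]
229 255 [0.371 0.191 0.003]
218 212 [0.475 0.211 0.063]
225 208 [0.486 0.195 0.052]
190 206 [0.491 0.281 0.057]
300 190 [0.538 0.01  0.004]
184 168 [0.592 0.307 0.026]
160 150 [0.644 0.376 0.009]
400 70 [ 0.861 -0.258  0.001]
372 120 [ 0.708 -0.17   0.047]
385 160 [ 0.617 -0.212 -0.002]
yel 359 [303.8 189.3] [65.8 63. ] 86.6 [0.547 0.001 0.005]
yel 1262 [207. 234.] [28. 54.] 0.0 [0.412 0.242 0.056]
blue 4067 [314.5  33.5] [49. 83.] 90.0 [ 0.914 -0.024  0.093]
blue 2306 [104.   62.5] [53. 86.] 90.0 [0.872 0.542 0.047]
blue 4706 [196.  168.5] [ 51. 106.] 90.0 [0.593 0.284 0.012]
blue 280 [218.5 212. ] [12. 23.] 90.0 [0.476 0.21  0.053]
blue 215 [209.5 307. ] [12. 19.] 90.0 [0.25  0.228 0.053]
blue 146 [408.  311.5] [11. 14.] 90.0 [ 0.24  -0.24   0.052]
```

View pics/t1.png

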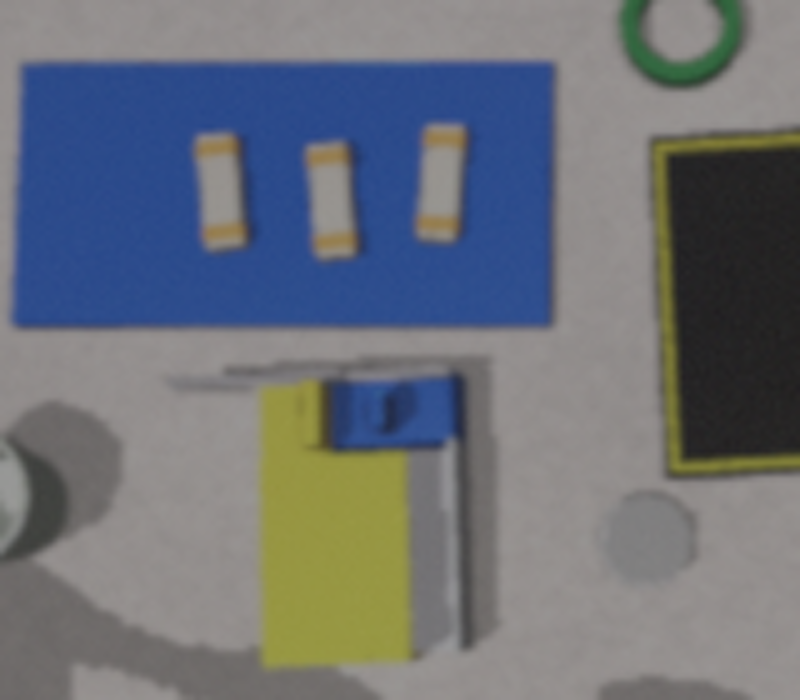

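View pics/t2.png

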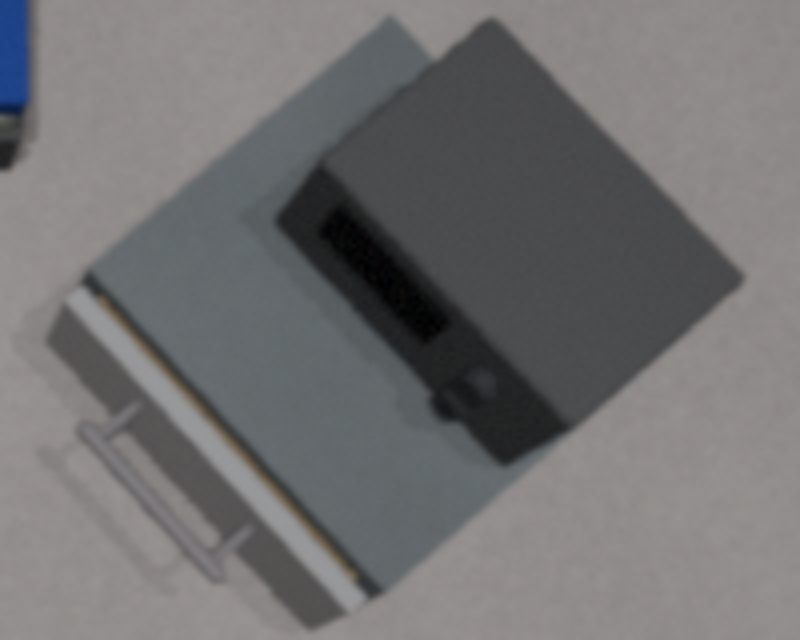

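```bash
cat > meas.py <<'E'
from h import *
def rect(P2):
    r=cv2.minAreaRect(P2.astype(np.float32));return np.array(r[0]),r[1],r[2]
def run(names=("top","scene")):
  for n in names:
    c=capture(n);P=pts(c);H=hsv(c);Z=P[...,2]
    yel=(H[...,0]>22)&(H[...,0]<36)&(H[...,1]>110)
    blue=(H[...,0]>105)&(H[...,0]<130)&(H[...,1]>120)
    def rep(nm,m,z,amin=40):
        for k in comps(m,amin):
            v,u=np.nonzero(k);q=onplane(c,u,v,z)[:,:2]
            ce,sz,a=rect(q);print(n,nm,k.sum(),"c",ce.round(4),"sz",np.round(sz,4),"ang",round(a,1))
    near=(P[...,0]>.15)&(P[...,0]<.85)&(P[...,1]>-.3)&(P[...,1]<.45)
    rep("lid",yel&near&(abs(Z-.056)<.006),.056)
    rep("lugY",yel&near&(abs(Z-.088)<.012),.088,5)
    rep("blk",blue&near&(abs(Z-.052)<.006),.052)
    rep("lugB",blue&near&(abs(Z-.088)<.01),.088,5)
    rep("lugBall",blue&near&(Z>.06),.075,5)
    rep("plate",blue&near&(abs(Z-.012)<.006),.012,300)
    rep("padborder",yel&near&(Z<.012),.004,100)
    wh=(H[...,1]<110)&(H[...,2]>130)&~blue&(abs(Z-.026)<.007)&near&(P[...,0]>.5)&(P[...,0]<.7)&(P[...,1]>.1)
    wh=cv2.morphologyEx(wh.astype(np.uint8),cv2.MORPH_CLOSE,np.ones((3,3)))>0
    rep("part",wh,.026)
if __name__=="__main__": run()
E
python3 meas.py; python3 - <<'E'
from h import *
c=capture("scene");save(c,"s1.png",(280,170,440,320),5);save(c,"s2.png",(60,150,220,280),5)
E
```

```text
top lid 1279 c [0.4218 0.2378] sz [0.134  0.0682] ang 1.5
top lugY 50 c [0.4716 0.2427] sz [0.031  0.0071] ang 1.4
top blk 52 c [0.8209 0.424 ] sz [0.0275 0.0494] ang 49.3
top blk 250 c [0.4761 0.2114] sz [0.0298 0.0568] ang 0.9
top blk 168 c [0.248  0.2265] sz [0.0281 0.0363] ang 0.2
top blk 127 c [ 0.2378 -0.2427] sz [0.0329 0.0275] ang 88.1
top lugB 31 c [0.474  0.2119] sz [0.0168 0.0071] ang 1.1
top lugB 32 c [0.2495 0.2389] sz [0.0158 0.0092] ang 0.2
top lugB 20 c [ 0.2542 -0.2374] sz [0.0061 0.0144] ang 11.3
top lugBall 85 c [0.8246 0.4282] sz [0.035  0.0419] ang 89.5
top lugBall 41 c [0.474  0.2131] sz [0.0195 0.0096] ang 1.1
top lugBall 47 c [0.2488 0.2404] sz [0.0183 0.0117] ang 1.3
top lugBall 23 c [ 0.252  -0.2392] sz [0.0062 0.0185] ang 11.3
top plate 4759 c [0.5943 0.2787] sz [0.2756 0.1349] ang 89.9
top padborder 604 c [5.404e-01 4.000e-04] sz [0.1737 0.1639] ang 3.1
top part 147 c [0.5972 0.1954] sz [0.0167 0.0573] ang 86.5
top part 144 c [0.5934 0.3087] sz [0.0566 0.0166] ang 6.3
top part 145 c [0.5879 0.2514] sz [0.056  0.0166] ang 5.9
scene lid 731 c [0.4228 0.2422]
[... 239 characters left out ...]
z [0.0111 0.0037] ang 82.8
scene lugB 10 c [0.2538 0.2439] sz [0.0046 0.0192] ang 75.7
scene lugB 15 c [0.4801 0.2184] sz [0.0193 0.0072] ang 8.1
scene lugBall 5 c [ 0.247 -0.243] sz [0.0112 0.0038] ang 82.8
scene lugBall 14 c [0.2499 0.2422] sz [0.0344 0.0056] ang 0.6
scene lugBall 28 c [0.4778 0.2169] sz [0.0313 0.0086] ang 23.0
scene lugBall 51 c [0.827 0.428] sz [0.023  0.0445] ang 53.8
scene plate 3802 c [0.5985 0.2821] sz [0.2775 0.1414] ang 90.0
scene padborder 511 c [0.5424 0.0033] sz [0.175 0.166] ang 3.3
scene part 116 c [0.5984 0.1979] sz [0.0189 0.0584] ang 87.1
scene part 115 c [0.5892 0.2543] sz [0.058  0.0182] ang 3.0
scene part 122 c [0.594  0.3112] sz [0.0577 0.0188] ang 5.9
```

```bash
python3 - <<'E'
from h import *
c=capture("top");P=pts(c);H=hsv(c)
near=(P[...,0]>.5)&(P[...,0]<.95)&(P[...,1]<-.1)
for z,t in((.1,.004),(.088,.004),(.062,.006)):
  for k in comps(near&(abs(P[...,2]-z)<t),60):
    q=P[k][:,:2];r=cv2.minAreaRect(q.astype(np.float32));print(z,k.sum(),np.round(r[0],3),np.round(r[1],3),round(r[2],1))
for l in [(380,132,400,112)]:
  for i in range(21):
    u=380+i;v=132-i;print(u,v,P[v,u].round(3))
E
```

```text
0.1 5621 [ 0.729 -0.337] [0.261 0.247] 40.0
0.088 676 [ 0.645 -0.236] [0.255 0.022] 40.3
0.062 451 [ 0.624 -0.215] [0.252 0.043] 40.3
380 132 [ 0.682 -0.193  0.034]
381 131 [ 0.681 -0.193  0.045]
382 130 [ 0.68  -0.193  0.056]
383 129 [ 0.679 -0.193  0.065]
384 128 [ 0.679 -0.193  0.075]
385 127 [ 0.679 -0.194  0.081]
386 126 [ 0.679 -0.195  0.09 ]
387 125 [ 0.682 -0.198  0.087]
388 124 [ 0.684 -0.199  0.09 ]
389 123 [ 0.687 -0.203  0.087]
390 122 [ 0.693 -0.207  0.078]
391 121 [ 0.714 -0.225  0.021]
392 120 [ 0.692 -0.208  0.094]
393 119 [ 0.693 -0.21   0.098]
394 118 [ 0.695 -0.212  0.1  ]
395 117 [ 0.698 -0.214  0.099]
396 116 [ 0.7   -0.216  0.1  ]
397 115 [ 0.702 -0.219  0.101]
398 114 [ 0.705 -0.221  0.101]
399 113 [ 0.707 -0.223  0.101]
400 112 [ 0.709 -0.225  0.103]
```

```bash
cat > go.py <<'E'
import sys
from h import *
from scipy.spatial.transform import Rotation as Rn
# go.py x y z heading [pitch about tool y applied after]
def Rdown(h):
    h=np.radians(h);y=np.array([np.cos(h),np.sin(h),0]);x=np.array([0,0,-1.]);return np.stack([x,y,np.cross(x,y)],1)
if __name__=="__main__":
    a=[float(v) for v in sys.argv[1:]]
    s=st();R=Rdown(a[3])
    if len(a)>4: R=R@Rn.from_rotvec([0,np.radians(a[4]),0]).as_matrix()
    r=Rn.from_matrix(s["eef_rot"].T@R).as_rotvec()/(np.pi/4)
    d=np.array(a[:3])-s["ee_pos"]
    print("turn units",r.round(3)," rows>=",(np.linalg.norm(r)/.19).round(1))
    print("shift after turn",(R.T@d/.2).round(4)," before turn",(s["eef_rot"].T@d/.2).round(4)," rows>=",(np.linalg.norm(d)/.05).round(1))
E
python3 go.py .477 .2455 .2 1.3
```

```text
t 0.4 p [0.1917 0.5948 0.2138] w 0.0911 F [-0.3  0.4 -0.8] j [66.7 28.3 77.1  0.  74.6 -5.5]
[[-0.0, 0.307, 0.952], [-0.0, 0.952, -0.307], [-1.0, -0.0, -0.0]]
turn units [1.574 0.    0.   ]  rows>= 8.3
shift after turn [0.0692 1.3864 1.7785]  before turn [ 0.0693 -1.2248  1.8935]  rows>= 9.0
```

View pics/s1.png

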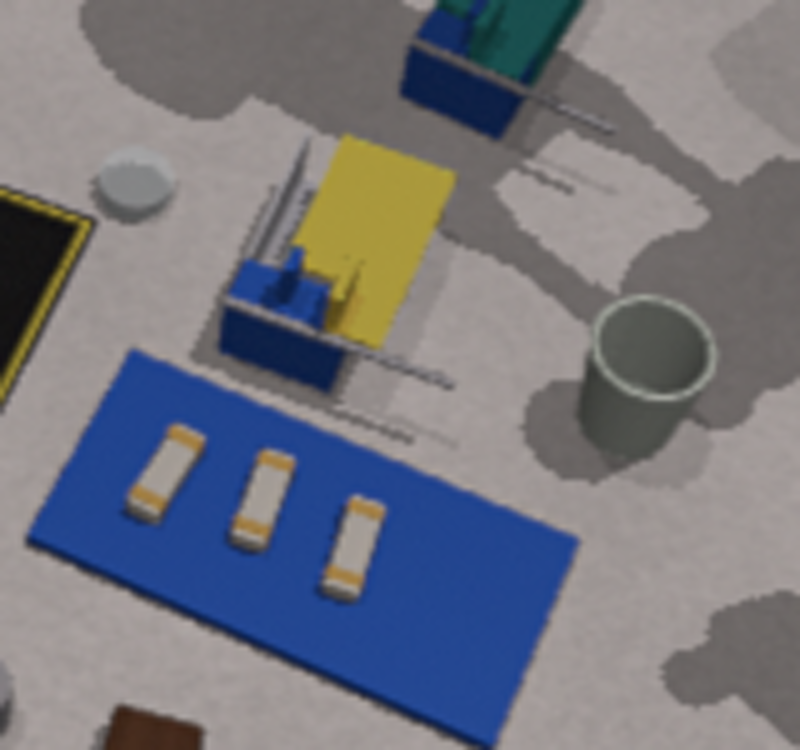

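View pics/s2.png

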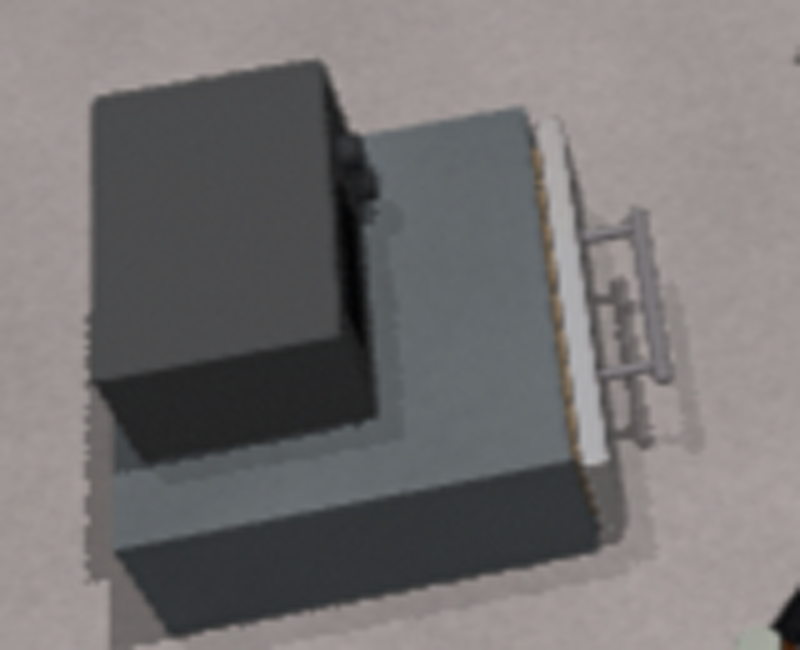

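```bash
python3 -m jog '[[[0,-0.13,0.2,0,0,0],[0,-0.13,0.2,0,0,0],[0,-0.13,0.2,0,0,0],[0,-0.13,0.2,0,0,0],[0,-0.13,0.2,0,0,0],[0,-0.13,0.2,0,0,0],[0,-0.13,0.2,0,0,0],[0,-0.13,0.2,0,0,0]]]' 80 20; python3 -m jog '[[[0,0,0,0.18,0,0],[0,0,0,0.18,0,0],[0,0,0,0.18,0,0],[0,0,0,0.18,0,0],[0,0,0,0.18,0,0],[0,0,0,0.18,0,0],[0,0,0,0.18,0,0],[0,0,0,0.18,0,0]]]'; python3 go.py .477 .2455 .2 1.3; python3 - <<'E'
from h import *
c=capture("wrist");save(c,"w1.png")
E
```

```text
time: 1.2
ee_pos: [0.4335, 0.2971, 0.2141]
eef_rot: [[0.0, 0.307, 0.952], [0.0, 0.952, -0.307], [-1.0, 0.0, 0.0]]
wrist_force: [0.8, 1.1, 0.2]
gripper_width: 0.0627
time: 2.0
ee_pos: [0.4325, 0.2987, 0.214]
eef_rot: [[0.0, 0.993, 0.122], [0.0, 0.122, -0.993], [-1.0, 0.0, -0.0]]
wrist_force: [0.2, -0.1, -0.0]
gripper_width: 0.0625
t 2.0 p [0.4325 0.2987 0.214 ] w 0.0625 F [ 0.2 -0.1 -0. ] j [28.1 20.3 91.   0.  68.7 21.1]
[[0.0, 0.993, 0.122], [0.0, 0.122, -0.993], [-1.0, 0.0, -0.0]]
turn units [ 0.127 -0.    -0.   ]  rows>= 0.7
shift after turn [0.0699 0.2163 0.2712]  before turn [0.0699 0.1883 0.2913]  rows>= 1.4
```

View pics/w1.png

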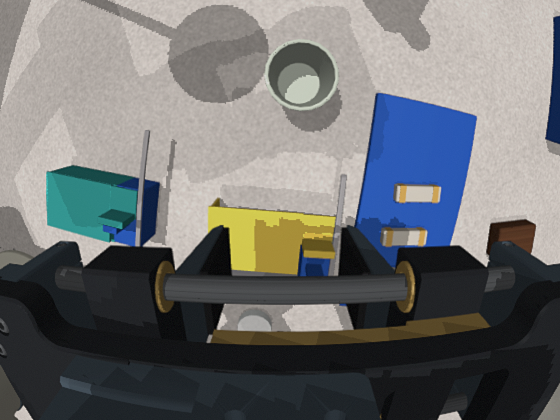

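```bash
cat > wm.py <<'E'
from h import *
def run(verbose=1):
    s=bot.state();c=capture("wrist");P=wpts(c,s);H=hsv(c);Z=P[...,2]
    yel=(H[...,0]>22)&(H[...,0]<36)&(H[...,1]>110)
    blue=(H[...,0]>105)&(H[...,0]<130)&(H[...,1]>120)
    near=(P[...,0]>.15)&(P[...,0]<.9)&(P[...,1]>-.4)&(P[...,1]<.5)
    def rep(nm,m,amin=40):
        for k in comps(m,amin):
            q=P[k];r=cv2.minAreaRect(q[:,:2].astype(np.float32));print(nm,k.sum(),"c",np.round(r[0],4),"sz",np.round(r[1],4),"ang",round(r[2],1),"z",np.median(q[:,2]).round(4))
    rep("lid",yel&near&(abs(Z-.056)<.005));rep("lugY",yel&near&(abs(Z-.088)<.003),15)
    rep("blk",blue&near&(abs(Z-.052)<.004));rep("lugB",blue&near&(abs(Z-.088)<.003),10)
    wh=~blue&(abs(Z-.026)<.005)&near&(P[...,0]>.5)&(P[...,0]<.69)&(P[...,1]>.13)&(P[...,1]<.42)
    rep("part",cv2.morphologyEx(wh.astype(np.uint8),cv2.MORPH_OPEN,np.ones((3,3)))>0,60)
    return s,c,P,H
if __name__=="__main__": run()
E
python3 wm.py
```

```text
lid 5606 c [0.422  0.2413] sz [0.1358 0.0727] ang 2.4 z 0.0557
lugY 219 c [0.4721 0.2478] sz [0.0313 0.0081] ang 3.7 z 0.0874
blk 66 c [0.2729 0.2578] sz [0.0487 0.0019] ang 85.4 z 0.0499
blk 328 c [0.2537 0.2239] sz [0.0414 0.023 ] ang 38.4 z 0.0516
blk 318 c [0.4756 0.2155] sz [0.0318 0.026 ] ang 2.6 z 0.0516
lugB 86 c [0.2485 0.244 ] sz [0.0077 0.0165] ang 86.1 z 0.0876
part 731 c [0.5922 0.3106] sz [0.0604 0.0203] ang 5.9 z 0.0258
part 681 c [0.5875 0.2534] sz [0.06   0.0209] ang 5.8 z 0.0257
```

```bash
python3 go.py .4722 .2478 .063 2.5
```

```text
t 2.1 p [0.4325 0.2987 0.214 ] w 0.0624 F [-0.3 -0.2 -0.2] j [28.1 20.3 91.   0.  68.7 20.9]
[[0.0, 0.992, 0.125], [0.0, 0.125, -0.992], [-1.0, 0.0, -0.0]]
turn units [ 0.104 -0.    -0.   ]  rows>= 0.5
shift after turn [0.7549 0.1871 0.2631]  before turn [0.7549 0.165  0.2775]  rows>= 3.3
```

```bash
python3 -m jog '[[[0,0,0,0.104,0,0],[0,0.094,0.1315,0,0,0],[0,0.094,0.1315,0,0,0],[0.18,0,0,0,0,0],[0.18,0,0,0,0,0],[0.18,0,0,0,0,0],[0.18,0,0,0,0,0],[0.035,0,0,0,0,0]]]' 80 5;  python3 -m jog '[[[0,0,0,0,0,0],[0,0,0,0,0,0],[0,0,0,0,0,0],[0,0,0,0,0,0],[0,0,0,0,0,0],[0,0,0,0,0,0],[0,0,0,0,0,0],[0,0,0,0,0,0]]]' 190 5; python3 wm.py
```

```text
time: 2.9
ee_pos: [0.4706, 0.2471, 0.06]
eef_rot: [[-0.005, 0.999, 0.05], [-0.002, 0.05, -0.999], [-1.0, -0.005, 0.002]]
wrist_force: [0.6, 0.2, -0.0]
gripper_width: 0.0625
time: 3.7
ee_pos: [0.4732, 0.2482, 0.0639]
eef_rot: [[0.002, 0.999, 0.047], [0.001, 0.047, -0.999], [-1.0, 0.002, -0.001]]
wrist_force: [0.9, 0.6, 8.1]
gripper_width: 0.0321
lid 10769 c [0.4201 0.2526] sz [0.1374 0.0496] ang 2.6 z 0.0557
lugY 658 c [0.4721 0.2493] sz [0.0321 0.0056] ang 2.4 z 0.0874
blk 268 c [0.2723 0.2514] sz [0.0617 0.0051] ang 87.1 z 0.0498
blk 506 c [0.2472 0.2299] sz [0.0344 0.0276] ang 85.3 z 0.0516
blk 111 c [0.4623 0.1956] sz [0.0034 0.0199] ang 0.7 z 0.0514
blk 252 c [0.4889 0.197 ] sz [0.0069 0.0213] ang 4.0 z 0.0516
lugB 436 c [0.4734 0.2169] sz [0.0173 0.0089] ang 3.5 z 0.0875
part 1974 c [0.5927 0.3104] sz [0.0616 0.0209] ang 6.7 z 0.0257
part 1889 c [0.5875 0.2534] sz [0.0608 0.0216] ang 6.7 z 0.0257
part 239 c [0.6132 0.1909] sz [0.0109 0.0267] ang 89.5 z 0.0257
```

```bash
python3 -m jog '[[[0,0,-0.035,0,0,0],[0,0,-0.035,0,0,0],[0,0,-0.035,0,0,0],[0,0,-0.035,0,0,0],[0,0,-0.035,0,0,0],[0,0,-0.035,0,0,0],[0,0,-0.018,0,0,0],[0,0,0,0,0,0]]]' ; python3 wm.py
```

```text
time: 4.55
ee_pos: [0.471, 0.2941, 0.0633]
eef_rot: [[0.001, 0.999, 0.047], [0.001, 0.047, -0.999], [-1.0, 0.001, -0.001]]
wrist_force: [3.9, -0.1, 7.2]
gripper_width: 0.032
lid 10720 c [0.4182 0.2984] sz [0.137  0.0491] ang 2.9 z 0.055
lugY 635 c [0.4699 0.2953] sz [0.0323 0.0057] ang 2.8 z 0.0869
blk 70 c [0.2508 0.2832] sz [0.0022 0.0267] ang 84.8 z 0.0506
blk 56 c [0.2743 0.2757] sz [0.005  0.0133] ang 8.2 z 0.0499
blk 1217 c [0.4746 0.242 ] sz [0.0314 0.0221] ang 3.0 z 0.0519
part 1855 c [0.5926 0.3106] sz [0.0605 0.0209] ang 6.5 z 0.0257
part 60 c [0.6197 0.2051] sz [0.0035 0.015 ] ang 84.4 z 0.0248
```

```bash
python3 -m jog '[[[0,0,0,0,0,0],[0,0,0,0,0,0],[0,0,0,0,0,0],[-0.06,0,0,0,0,0],[-0.18,0,0,0,0,0],[-0.2,0,0,0,0,0],[-0.2,0,0,0,0,0],[-0.06,0,0,0,0,0]]]' 80; python3 go.py .5926 .3105 .1 6.3;python3 wm.py; python3 meas.py | grep -v scene
```

```text
time: 5.4
ee_pos: [0.4717, 0.2942, 0.2077]
eef_rot: [[0.005, 0.999, 0.046], [0.003, 0.046, -0.999], [-1.0, 0.005, -0.002]]
wrist_force: [0.2, 0.1, -0.4]
gripper_width: 0.0629
t 5.4 p [0.4717 0.2942 0.2077] w 0.0629 F [ 0.2  0.1 -0.4] j [25.8 22.9 87.7  0.  69.  23.1]
[[0.005, 0.999, 0.046], [0.003, 0.046, -0.999], [-1.0, 0.005, -0.002]]
turn units [-0.081 -0.003 -0.007]  rows>= 0.4
shift after turn [ 0.5385  0.6096 -0.0149]  before turn [ 0.5419  0.6045 -0.0524]  rows>= 3.3
lid 7113 c [0.4189 0.2852] sz [0.1362 0.0723] ang 2.1 z 0.0557
lugY 309 c [0.4699 0.2919] sz [0.0317 0.0081] ang 2.9 z 0.0875
blk 240 c [0.8092 0.4598] sz [0.0065 0.0798] ang 2.0 z 0.0517
blk 79 c [0.2725 0.2522] sz [0.0566 0.0028] ang 85.9 z 0.0499
blk 302 c [0.2515 0.2256] sz [0.0408 0.0207] ang 35.2 z 0.0516
blk 1124 c [0.4753 0.2284] sz [0.0311 0.0577] ang 2.4 z 0.0517
lugB 77 c [0.2488 0.2443] sz [0.0072 0.0179] ang 82.5 z 0.0873
lugB 63 c [0.4731 0.2199] sz [0.0181 0.0034] ang 3.8 z 0.0872
part 877 c [0.5921 0.3105] sz [0.0599 0.0211] ang 6.9 z 0.0257
part 720 c [0.5875 0.2534] sz [0.0586 0.0203] ang 5.7 z 0
[... 492 characters left out ...]
2365] sz [0.0061 0.0161] ang 11.3
top lugBall 87 c [0.8178 0.4202] sz [0.0294 0.0504] ang 51.7
top lugBall 75 c [0.5913 0.333 ] sz [0.0933 0.0265] ang 27.2
top lugBall 7 c [0.5832 0.3503] sz [0.0045 0.0121] ang 54.7
top lugBall 12 c [0.5783 0.3729] sz [0.0174 0.0074] ang 89.8
top lugBall 16 c [0.534  0.3223] sz [0.0188 0.0103] ang 11.2
top lugBall 45 c [0.4741 0.2144] sz [0.0195 0.012 ] ang 1.1
top lugBall 47 c [0.2488 0.2404] sz [0.0183 0.0117] ang 1.3
top lugBall 24 c [ 0.2518 -0.2381] sz [0.0062 0.0208] ang 11.3
top plate 3556 c [0.594 0.279] sz [0.2768 0.1347] ang 89.7
top padborder 579 c [0.5403 0.0006] sz [0.1739 0.1638] ang 3.2
top part 162 c [0.5935 0.3082] sz [0.0586 0.0187] ang 7.2
```

```bash
python3 -m jog '[[[0,0,0,-0.085,0,0],[0,0.2,-0.005,0,0,0],[0,0.205,-0.005,0,0,0],[0,0.205,-0.005,0,0,0],[0.2,0,0,0,0,0],[0.2,0,0,0,0,0],[0.2,0,0,0,0,0],[0.12,0,0,0,0,0]]]' 53 25; python3 go.py .5923 .3105 .017 6.4;python3 wm.py |grep part
```

```text
time: 6.35
ee_pos: [0.5886, 0.309, 0.0539]
eef_rot: [[-0.006, 0.994, 0.113], [-0.003, 0.113, -0.994], [-1.0, -0.006, 0.002]]
wrist_force: [0.3, -0.2, -1.1]
gripper_width: 0.0723
t 6.35 p [0.5886 0.309  0.0539] w 0.0723 F [ 0.3 -0.2 -1.1] j [22.6 41.4 79.4 -0.  59.6 16.1]
[[-0.006, 0.994, 0.113], [-0.003, 0.113, -0.994], [-1.0, -0.006, 0.002]]
turn units [0.002 0.002 0.008]  rows>= 0.0
shift after turn [ 0.1844  0.019  -0.0053]  before turn [ 0.1842  0.0202 -0.0056]  rows>= 0.7
part 2720 c [0.5927 0.3105] sz [0.0605 0.0214] ang 6.5 z 0.0257
part 1123 c [0.588  0.2497] sz [0.0597 0.0144] ang 6.6 z 0.0257
```

```bash
python3 -m jog '[[[0,0,0,0,0,0],[0.05,0,0,0,0,0],[0.05,0,0,0,0,0],[0.05,0,0,0,0,0],[0.05,0,0,0,0,0],[0.02,0,0,0,0,0],[0,0,0,0,0,0],[0,0,0,0,0,0]]]'; python3 go.py .5927 .3105 .017 6.5
```

```text
time: 7.2
ee_pos: [0.5914, 0.3103, 0.0151]
eef_rot: [[0.0, 0.994, 0.113], [0.0, 0.113, -0.994], [-1.0, 0.0, -0.0]]
wrist_force: [0.4, -0.8, -0.5]
gripper_width: 0.0722
t 7.2 p [0.5914 0.3103 0.0151] w 0.0722 F [ 0.4 -0.8 -0.5] j [22.6 44.3 80.5 -0.  55.2 16.1]
[[0.0, 0.994, 0.113], [0.0, 0.113, -0.994], [-1.0, 0.0, -0.0]]
turn units [-0. -0. -0.]  rows>= 0.0
shift after turn [-0.0095  0.0065 -0.0004]  before turn [-0.0095  0.0065 -0.0004]  rows>= 0.0
```

```bash
python3 -m jog '[[[0,0,0,0,0,0],[0,0,0,0,0,0],[0,0,0,0,0,0],[0,0,0,0,0,0],[-0.05,0,0,0,0,0],[-0.15,0,0,0,0,0],[-0.2,0,0,0,0,0],[-0.2,0,0,0,0,0]]]' 110 25; python3 go.py .4061 .2037 .13 2.6
```

```text
time: 8.0
ee_pos: [0.5908, 0.3101, 0.1366]
eef_rot: [[-0.001, 0.994, 0.113], [-0.0, 0.113, -0.994], [-1.0, -0.001, 0.0]]
wrist_force: [0.5, 0.2, -0.6]
gripper_width: 0.0596
t 8.0 p [0.5908 0.3101 0.1366] w 0.0596 F [ 0.5  0.2 -0.6] j [22.6 35.9 75.5  0.  68.6 16.1]
[[-0.001, 0.994, 0.113], [-0.0, 0.113, -0.994], [-1.0, -0.001, 0.0]]
turn units [0.086 0.    0.001]  rows>= 0.5
shift after turn [ 0.0329 -0.9466  0.4894]  before turn [ 0.0338 -0.9775  0.4242]  rows>= 4.3
```

Part held (59.6 mm).

```bash
python3 -m jog '[[[0,0,0,0.086,0,0],[0,-0.19,0.098,0,0,0],[0,-0.19,0.098,0,0,0],[0,-0.19,0.098,0,0,0],[0,-0.19,0.098,0,0,0],[0,-0.187,0.098,0,0,0],[0,0,0,0,0,0],[0,0,0,0,0,0]]]'; python3 go.py .4061 .2037 .0165 2.6; python3 - <<'E'
from h import *
c=capture("wrist");save(c,"w2.png")
E
```

```text
time: 8.8
ee_pos: [0.4062, 0.2035, 0.1357]
eef_rot: [[0.001, 0.999, 0.045], [0.0, 0.045, -0.999], [-1.0, 0.001, -0.0]]
wrist_force: [0.8, 0.0, 0.0]
gripper_width: 0.0597
t 8.8 p [0.4062 0.2035 0.1357] w 0.0597 F [0.8 0.  0. ] j [ 19.1  21.  106.    0.   53.   16.5]
[[0.001, 0.999, 0.045], [0.0, 0.045, -0.999], [-1.0, 0.001, -0.0]]
turn units [-0.    -0.    -0.001]  rows>= 0.0
shift after turn [ 0.596  -0.0006 -0.001 ]  before turn [ 0.596  -0.0011 -0.0008]  rows>= 2.4
```

View pics/w2.png

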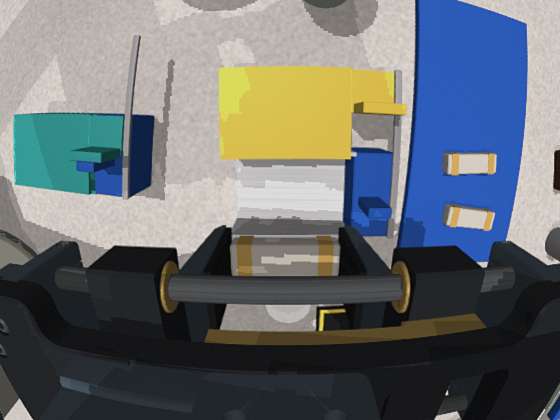

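```bash
python3 -m jog '[[[0.08,0,0,0,0,0],[0.08,0,0,0,0,0],[0.08,0,0,0,0,0],[0.08,0,0,0,0,0],[0.06,0,0,0,0,0],[0.04,0,0,0,0,0],[0.02,0,0,0,0,0],[0,0,0,0,0,0]]]'; python3 wm.py | grep -v part; python3 -m jog '[[[0.05,0,0,0,0,0],[0.04,0,0,0,0,0],[0.03,0,0,0,0,0],[0.02,0,0,0,0,0],[0.01,0,0,0,0,0],[0,0,0,0,0,0],[0,0,0,0,0,0],[0,0,0,0,0,0]]]'
```

```text
time: 9.65
ee_pos: [0.4068, 0.2039, 0.0467]
eef_rot: [[-0.0, 0.999, 0.046], [-0.0, 0.046, -0.999], [-1.0, -0.0, 0.0]]
wrist_force: [-0.3, 0.0, 0.4]
gripper_width: 0.0598
lid 30995 c [0.4194 0.2852] sz [0.1379 0.0724] ang 2.6 z 0.0557
lugY 1175 c [0.4698 0.2915] sz [0.0326 0.0083] ang 2.5 z 0.0877
blk 52 c [0.2521 0.283 ] sz [0.0007 0.0267] ang 85.7 z 0.051
blk 451 c [0.2717 0.2465] sz [0.0706 0.0037] ang 85.9 z 0.05
blk 3991 c [0.4753 0.2282] sz [0.034  0.0577] ang 2.2 z 0.0517
blk 1132 c [0.2478 0.2304] sz [0.0351 0.0298] ang 85.0 z 0.0517
lugB 206 c [0.2508 0.2438] sz [0.0076 0.0142] ang 85.4 z 0.0875
time: 10.5
ee_pos: [0.4067, 0.2037, 0.0171]
eef_rot: [[0.0, 0.999, 0.045], [0.0, 0.045, -0.999], [-1.0, 0.0, -0.0]]
wrist_force: [1.0, 0.1, -1.4]
gripper_width: 0.0596
```

```bash
python3 -m jog '[[[0,0,0,0,0,0],[0,0,0,0,0,0],[0,0,0,0,0,0],[0,0,0,0,0,0],[-0.03,0,0,0,0,0],[-0.08,0,0,0,0,0],[-0.15,0,0,0,0,0],[-0.2,0,0,0,0,0]]]' 70; python3 -m jog '[[[-0.2,0,0,0,0,0],[-0.1,0,0,0,0,0],[-0.02,0,0,0,0,0],[0,0,0,0,0,0],[0,0,0,0,0,0],[0,0,0,0,0,0],[0,0,0,0,0,0],[0,0,0,0,0,0]]]' 53; python3 wm.py|grep part; python3 go.py .5877 .2534 .015 6; python3 - <<'E'
from h import *
c=capture("wrist");save(c,"w3.png")
c=capture("top");save(c,"t3.png",(140,130,300,270),5)
E
```

```text
time: 11.3
ee_pos: [0.4056, 0.2034, 0.1094]
eef_rot: [[-0.003, 0.999, 0.045], [-0.001, 0.045, -0.999], [-1.0, -0.003, 0.001]]
wrist_force: [-0.0, 1.1, -0.3]
gripper_width: 0.0662
time: 12.1
ee_pos: [0.4063, 0.2036, 0.1724]
eef_rot: [[-0.001, 0.999, 0.046], [-0.0, 0.046, -0.999], [-1.0, -0.001, 0.0]]
wrist_force: [-0.3, 0.1, 0.4]
gripper_width: 0.0724
part 864 c [0.587  0.2532] sz [0.0604 0.021 ] ang 6.0 z 0.0258
part 786 c [0.5962 0.1969] sz [0.0205 0.0598] ang 86.0 z 0.0257
t 12.15 p [0.4063 0.2036 0.1725] w 0.0718 F [ 0.1 -0.3  0.3] j [ 19.1  17.8 103.3  -0.   58.9  16.5]
[[-0.001, 0.999, 0.046], [-0.0, 0.046, -0.999], [-1.0, -0.001, 0.0]]
turn units [-0.075  0.     0.001]  rows>= 0.4
shift after turn [ 0.7874  0.928  -0.1526]  before turn [ 0.7865  0.918  -0.2074]  rows>= 4.9
```

View pics/w3.png

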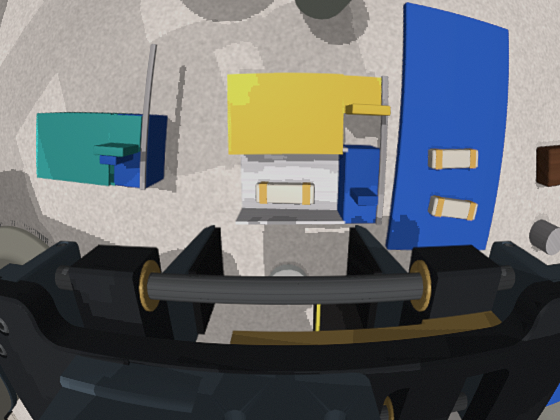

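```bash
python3 -m jog '[[[0,0,0,-0.075,0,0],[0,0.2,-0.033,0,0,0],[0,0.2,-0.033,0,0,0],[0,0.2,-0.033,0,0,0],[0.1,0.2,-0.033,0,0,0],[0.2,0.125,-0.02,0,0,0],[0.15,0,0,0,0,0],[0.05,0,0,0,0,0]]]'; python3 -m jog '[[[0.06,0,0,0,0,0],[0.06,0,0,0,0,0],[0.04,0,0,0,0,0],[0.03,0,0,0,0,0],[0.02,0,0,0,0,0],[0,0,0,0,0,0],[0,0,0,0,0,0],[0,0,0,0,0,0]]]';python3 wm.py|grep part; python3 go.py .5873 .2534 .015 6
```

```text
time: 13.05
ee_pos: [0.5859, 0.2527, 0.0694]
eef_rot: [[-0.005, 0.995, 0.104], [-0.002, 0.104, -0.995], [-1.0, -0.005, 0.001]]
wrist_force: [-0.0, -0.2, 0.1]
gripper_width: 0.0723
time: 13.85
ee_pos: [0.5876, 0.2533, 0.0313]
eef_rot: [[0.001, 0.995, 0.104], [0.0, 0.104, -0.995], [-1.0, 0.001, -0.0]]
wrist_force: [-0.5, 0.3, 0.3]
gripper_width: 0.0723
part 3242 c [0.5877 0.2534] sz [0.0597 0.0212] ang 6.3 z 0.0257
part 1665 c [0.5966 0.2024] sz [0.0606 0.0175] ang 3.3 z 0.0255
t 13.9 p [0.5876 0.2533 0.0313] w 0.0721 F [0.8 0.2 0.4] j [18.  41.3 84.5  0.  54.1 12. ]
[[0.001, 0.995, 0.104], [0.0, 0.104, -0.995], [-1.0, 0.001, -0.0]]
turn units [-0.    -0.    -0.001]  rows>= 0.0
shift after turn [ 0.0816 -0.0012 -0.0006]  before turn [ 0.0816 -0.0013 -0.0006]  rows>= 0.3
```

```bash
python3 -m jog '[[[0.04,0,0,0,0,0],[0.03,0,0,0,0,0],[0.01,0,0,0,0,0],[0,0,0,0,0,0],[0,0,0,0,0,0],[0,0,0,0,0,0],[0,0,0,0,0,0],[0,0,0,0,0,0]]]'; python3 -m jog '[[[0,0,0,0,0,0],[0,0,0,0,0,0],[0,0,0,0,0,0],[0,0,0,0,0,0],[-0.05,0,0,0,0,0],[-0.15,0,0,0,0,0],[-0.2,0,0,0,0,0],[-0.2,0,0,0,0,0]]]' 110 25; python3 go.py .4055 .2317 .13 2.6
```

```text
time: 14.7
ee_pos: [0.5874, 0.2533, 0.0151]
eef_rot: [[0.0, 0.995, 0.104], [0.0, 0.104, -0.995], [-1.0, 0.0, -0.0]]
wrist_force: [-0.7, -0.3, -0.1]
gripper_width: 0.0724
time: 15.5
ee_pos: [0.5869, 0.2531, 0.1367]
eef_rot: [[-0.001, 0.995, 0.104], [-0.0, 0.104, -0.995], [-1.0, -0.001, 0.0]]
wrist_force: [-0.3, 0.1, 0.6]
gripper_width: 0.0597
t 15.5 p [0.5869 0.2531 0.1367] w 0.0597 F [-0.3  0.1  0.6] j [18.  33.8 79.9  0.  66.3 12. ]
[[-0.001, 0.995, 0.104], [-0.0, 0.104, -0.995], [-1.0, -0.001, 0.0]]
turn units [0.075 0.    0.001]  rows>= 0.4
shift after turn [ 0.0334 -0.9111  0.0656]  before turn [ 0.034  -0.9134  0.0117]  rows>= 3.7
```

```bash
python3 -m jog '[[[0,0,0,0.075,0,0],[0,-0.18,0.013,0,0,0],[0,-0.185,0.013,0,0,0],[0,-0.185,0.013,0,0,0],[0,-0.185,0.013,0,0,0],[0,-0.176,0.013,0,0,0],[0,0,0,0,0,0],[0,0,0,0,0,0]]]'; python3 go.py .4055 .2317 .0165 2.6; python3 - <<'E'
from h import *
c=capture("wrist");save(c,"w4.png")
E
```

```text
time: 16.3
ee_pos: [0.4059, 0.2321, 0.1357]
eef_rot: [[0.001, 0.999, 0.046], [0.0, 0.046, -0.999], [-1.0, 0.001, -0.0]]
wrist_force: [0.7, 0.1, -0.7]
gripper_width: 0.0599
t 16.3 p [0.4059 0.2321 0.1357] w 0.0599 F [ 0.7  0.1 -0.7] j [ 22.4  21.9 104.3  -0.   53.8  19.8]
[[0.001, 0.999, 0.046], [0.0, 0.046, -0.999], [-1.0, 0.001, -0.0]]
turn units [ 0.001 -0.    -0.001]  rows>= 0.0
shift after turn [ 0.5961 -0.0022  0.0021]  before turn [ 0.5961 -0.0029  0.0023]  rows>= 2.4
```

View pics/w4.png

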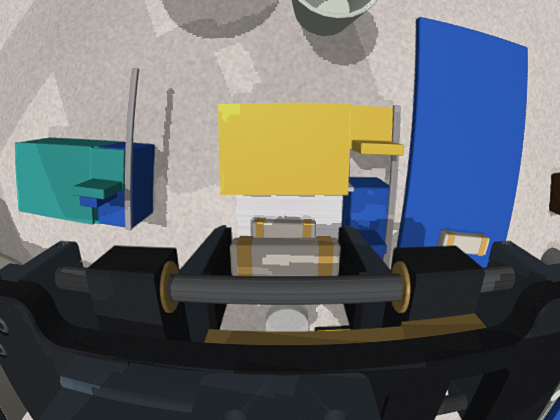

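```bash
python3 -m jog '[[[0.08,-0.002,0.017,0,0,0],[0.08,0,0,0,0,0],[0.08,0,0,0,0,0],[0.08,0,0,0,0,0],[0.06,0,0,0,0,0],[0.04,0,0,0,0,0],[0.02,0,0,0,0,0],[0,0,0,0,0,0]]]'; python3 -m jog '[[[0.05,0,0,0,0,0],[0.04,0,0,0,0,0],[0.03,0,0,0,0,0],[0.02,0,0,0,0,0],[0.01,0,0,0,0,0],[0,0,0,0,0,0],[0,0,0,0,0,0],[0,0,0,0,0,0]]]'
```

```text
time: 17.15
ee_pos: [0.4061, 0.2286, 0.0467]
eef_rot: [[-0.0, 0.999, 0.045], [-0.0, 0.045, -0.999], [-1.0, -0.0, 0.0]]
wrist_force: [-1.1, -0.5, -0.7]
gripper_width: 0.06
time: 17.95
ee_pos: [0.4059, 0.2286, 0.0171]
eef_rot: [[0.0, 0.999, 0.046], [0.0, 0.046, -0.999], [-1.0, 0.0, -0.0]]
wrist_force: [-1.0, -0.1, -1.4]
gripper_width: 0.0597
```

```bash
python3 -m jog '[[[0,0,0,0,0,0],[0,0,0,0,0,0],[0,0,0,0,0,0],[0,0,0,0,0,0],[-0.03,0,0,0,0,0],[-0.08,0,0,0,0,0],[-0.15,0,0,0,0,0],[-0.2,0,0,0,0,0]]]' 70; python3 -m jog '[[[-0.2,0,0,0,0,0],[-0.1,0,0,0,0,0],[-0.02,0,0,0,0,0],[0,0,0,0,0,0],[0,0,0,0,0,0],[0,0,0,0,0,0],[0,0,0,0,0,0],[0,0,0,0,0,0]]]' 53; python3 wm.py; python3 go.py .5965 .1969 .015 -3.8; python3 - <<'E'
from h import *
c=capture("wrist");save(c,"w5.png")
E
```

```text
time: 18.75
ee_pos: [0.4047, 0.2281, 0.1094]
eef_rot: [[-0.003, 0.999, 0.045], [-0.001, 0.045, -0.999], [-1.0, -0.003, 0.001]]
wrist_force: [0.7, 0.4, -0.2]
gripper_width: 0.0663
time: 19.55
ee_pos: [0.4054, 0.2284, 0.1723]
eef_rot: [[-0.001, 0.999, 0.046], [-0.0, 0.046, -0.999], [-1.0, -0.001, 0.0]]
wrist_force: [0.4, 0.6, -0.3]
gripper_width: 0.0726
lid 10215 c [0.4197 0.2853] sz [0.1379 0.0712] ang 2.6 z 0.0557
lugY 379 c [0.4695 0.2918] sz [0.0312 0.0081] ang 2.3 z 0.0877
blk 138 c [0.272  0.2467] sz [0.0683 0.0022] ang 85.5 z 0.05
blk 1610 c [0.4753 0.2216] sz [0.0331 0.0707] ang 2.7 z 0.0517
blk 599 c [0.2485 0.2302] sz [0.0347 0.03  ] ang 88.0 z 0.0517
lugB 138 c [0.2482 0.244 ] sz [0.0077 0.0179] ang 85.6 z 0.0877
lugB 91 c [0.4744 0.2173] sz [0.0149 0.0072] ang 2.1 z 0.0875
part 770 c [0.5963 0.1972] sz [0.021  0.0601] ang 86.0 z 0.0257
t 19.6 p [0.4055 0.2285 0.1725] w 0.0723 F [-0.5 -0.2 -0.7] j [ 22.   18.6 101.9   0.   59.5  19.4]
[[-0.001, 0.999, 0.046], [-0.0, 0.046, -0.999], [-1.0, -0.001, 0.0]]
turn units [0.142 0.    0.001]  rows>= 0.7
shift after turn [0.7875 0.9633 0.0941]  before turn [0.7868 0.9474 0.2009]  rows>= 5.0
```

View pics/w5.png

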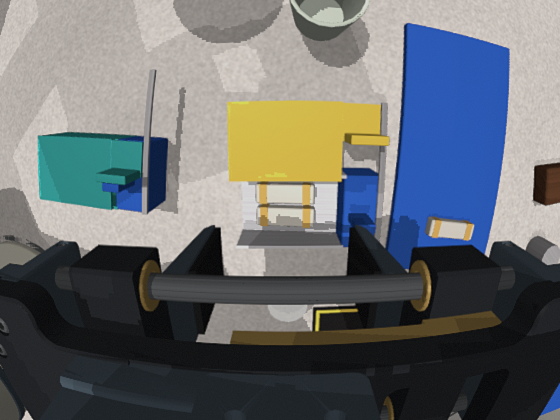

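```bash
python3 -m jog '[[[0,0,0,0.142,0,0],[0,0.2,0.02,0,0,0],[0,0.2,0.02,0,0,0],[0,0.2,0.02,0,0,0],[0.1,0.2,0.02,0,0,0],[0.2,0.163,0.014,0,0,0],[0.15,0,0,0,0,0],[0.05,0,0,0,0,0]]]'; python3 -m jog '[[[0.06,0,0,0,0,0],[0.06,0,0,0,0,0],[0.04,0,0,0,0,0],[0.03,0,0,0,0,0],[0.02,0,0,0,0,0],[0,0,0,0,0,0],[0,0,0,0,0,0],[0,0,0,0,0,0]]]';python3 wm.py|grep part; python3 go.py .5964 .1971 .015 -3.9
```

```text
time: 20.45
ee_pos: [0.5942, 0.1965, 0.0708]
eef_rot: [[-0.005, 0.998, -0.067], [-0.001, -0.067, -0.998], [-1.0, -0.005, 0.001]]
wrist_force: [0.2, 0.6, 0.0]
gripper_width: 0.0721
time: 21.25
ee_pos: [0.5958, 0.1973, 0.0326]
eef_rot: [[0.001, 0.998, -0.066], [0.0, -0.066, -0.998], [-1.0, 0.001, -0.0]]
wrist_force: [0.2, 0.6, -0.0]
gripper_width: 0.0721
part 3219 c [0.597  0.1976] sz [0.0212 0.0596] ang 86.9 z 0.0257
t 21.3 p [0.5958 0.1973 0.0326] w 0.0725 F [ 0.3 -0.5  0.2] j [12.9 40.5 86.3  0.  53.1 16.7]
[[0.001, 0.998, -0.066], [0.0, -0.066, -0.998], [-1.0, 0.001, -0.0]]
turn units [ 0.003 -0.    -0.001]  rows>= 0.0
shift after turn [0.088  0.0031 0.0009]  before turn [0.088  0.003  0.0009]  rows>= 0.4
```

```bash
python3 -m jog '[[[0.04,0.005,0,0,0,0],[0.03,0,0,0,0,0],[0.018,0,0,0,0,0],[0,0,0,0,0,0],[0,0,0,0,0,0],[0,0,0,0,0,0],[0,0,0,0,0,0],[0,0,0,0,0,0]]]'; python3 -m jog '[[[0,0,0,0,0,0],[0,0,0,0,0,0],[0,0,0,0,0,0],[0,0,0,0,0,0],[-0.05,0,0,0,0,0],[-0.15,0,0,0,0,0],[-0.2,0,0,0,0,0],[-0.2,0,0,0,0,0]]]' 110 25; python3 go.py .4075 .2158 .13 2.6
```

```text
time: 22.1
ee_pos: [0.5967, 0.1972, 0.0148]
eef_rot: [[0.0, 0.998, -0.066], [0.0, -0.066, -0.998], [-1.0, 0.0, -0.0]]
wrist_force: [0.7, 1.1, 0.0]
gripper_width: 0.072
time: 22.9
ee_pos: [0.5961, 0.1971, 0.1364]
eef_rot: [[-0.001, 0.998, -0.066], [-0.0, -0.066, -0.998], [-1.0, -0.001, 0.0]]
wrist_force: [-0.2, 0.3, -0.4]
gripper_width: 0.0598
t 22.9 p [0.5961 0.1971 0.1364] w 0.0598 F [-0.2  0.3 -0.4] j [12.8 33.  81.7  0.  65.3 16.6]
[[-0.001, 0.998, -0.066], [-0.0, -0.066, -0.998], [-1.0, -0.001, 0.0]]
turn units [-0.142  0.     0.001]  rows>= 0.7
shift after turn [ 0.0318 -0.9379 -0.1363]  before turn [ 0.0324 -0.9472 -0.0312]  rows>= 3.8
```

```bash
python3 -m jog '[[[0,0,0,-0.142,0,0],[0,-0.187,-0.027,0,0,0],[0,-0.187,-0.027,0,0,0],[0,-0.187,-0.027,0,0,0],[0,-0.187,-0.027,0,0,0],[0,-0.187,-0.027,0,0,0],[0,0,0,0,0,0],[0,0,0,0,0,0]]]';  python3 -m jog '[[[0.08,0,0,0,0,0],[0.08,0,0,0,0,0],[0.08,0,0,0,0,0],[0.08,0,0,0,0,0],[0.06,0,0,0,0,0],[0.04,0,0,0,0,0],[0.02,0,0,0,0,0],[0,0,0,0,0,0]]]'; python3 go.py .4075 .2158 .030 2.6
```

```text
time: 23.7
ee_pos: [0.4084, 0.2159, 0.1354]
eef_rot: [[0.001, 0.999, 0.046], [0.0, 0.046, -0.999], [-1.0, 0.001, -0.0]]
wrist_force: [0.5, 0.2, -0.4]
gripper_width: 0.0596
time: 24.5
ee_pos: [0.4089, 0.2156, 0.0465]
eef_rot: [[-0.0, 0.999, 0.045], [-0.0, 0.045, -0.999], [-1.0, -0.0, 0.0]]
wrist_force: [0.1, -0.1, 0.1]
gripper_width: 0.0596
t 24.5 p [0.4089 0.2156 0.0465] w 0.0596 F [ 0.1 -0.1  0.1] j [ 20.4  30.6 109.7  -0.   39.7  17.8]
[[-0.0, 0.999, 0.045], [-0.0, 0.045, -0.999], [-1.0, -0.0, 0.0]]
turn units [-0.  0.  0.]  rows>= 0.0
shift after turn [ 0.0823 -0.007  -0.0015]  before turn [ 0.0823 -0.007  -0.0015]  rows>= 0.3
```

```bash
python3 -m jog '[[[0.04,0,0,0,0,0],[0.025,0,0,0,0,0],[0.015,0,0,0,0,0],[0,0,0,0,0,0],[0,0,0,0,0,0],[0,0,0,0,0,0],[0,0,0,0,0,0],[0,0,0,0,0,0]]]'; python3 -m jog '[[[0,0,0,0,0,0],[0,0,0,0,0,0],[0,0,0,0,0,0],[0,0,0,0,0,0],[-0.03,0,0,0,0,0],[-0.08,0,0,0,0,0],[-0.15,0,0,0,0,0],[-0.2,0,0,0,0,0]]]' 70; python3 -m jog '[[[-0.2,0,0,0,0,0],[-0.1,0,0,0,0,0],[-0.02,0,0,0,0,0],[0,0,0,0,0,0],[0,0,0,0,0,0],[0,0,0,0,0,0],[0,0,0,0,0,0],[0,0,0,0,0,0]]]' 80; python3 wm.py; python3 go.py .4698 .2917 .1 2.6; python3 - <<'E'
from h import *
c=capture("wrist");save(c,"w6.png")
E
```

```text
time: 25.3
ee_pos: [0.4086, 0.2156, 0.0307]
eef_rot: [[0.0, 0.999, 0.046], [0.0, 0.046, -0.999], [-1.0, 0.0, -0.0]]
wrist_force: [-0.4, -0.1, -0.6]
gripper_width: 0.0598
time: 26.1
ee_pos: [0.4076, 0.2152, 0.1231]
eef_rot: [[-0.003, 0.999, 0.045], [-0.001, 0.045, -0.999], [-1.0, -0.003, 0.001]]
wrist_force: [1.1, -0.5, 0.3]
gripper_width: 0.0666
time: 26.9
ee_pos: [0.4083, 0.2155, 0.1861]
eef_rot: [[-0.001, 0.999, 0.046], [-0.0, 0.046, -0.999], [-1.0, -0.001, 0.0]]
wrist_force: [0.2, 0.6, 0.5]
gripper_width: 0.0624
lid 9433 c [0.4196 0.2852] sz [0.1374 0.0716] ang 2.5 z 0.0558
lugY 328 c [0.4695 0.2916] sz [0.0311 0.0076] ang 2.4 z 0.0877
blk 84 c [0.2725 0.2535] sz [0.0547 0.0021] ang 86.3 z 0.0499
blk 1838 c [0.4757 0.2215] sz [0.033  0.0712] ang 3.4 z 0.0517
blk 596 c [0.248  0.2303] sz [0.0352 0.031 ] ang 85.8 z 0.0517
lugB 137 c [0.2485 0.2441] sz [0.0075 0.0183] ang 85.3 z 0.0875
lugB 180 c [0.4733 0.2172] sz [0.0183 0.0076] ang 1.9 z 0.0876
t 26.95 p [0.4083 0.2156 0.1862] w 0.0626 F [-0.3  0.6  0.3] j [ 20.4  17.3 101.3   0.   61.4  17.8]
[[-0.001, 0.999, 0.046], [-0.0, 0.046, -0.999], [-1.0, -0.001, 0.0]]
turn units [0.    0.    0.001]  rows>= 0.0
shift after turn [ 0.4309  0.3242 -0.3664]  before turn [ 0.4306  0.3246 -0.3664]  rows>= 2.6
```

View pics/w6.png

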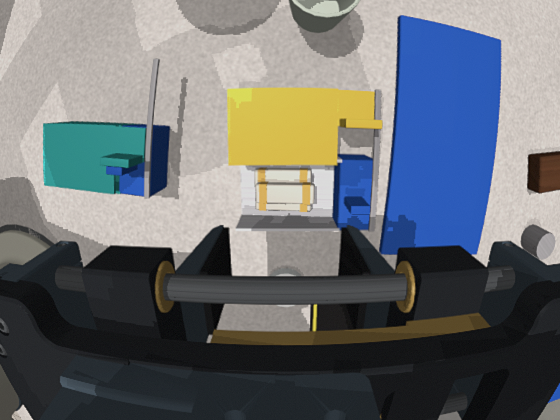

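```bash
python3 -m jog '[[[0,0.16,-0.183,0,0,0],[0,0.163,-0.183,0,0,0],[0.15,0,0,0,0,0],[0.15,0,0,0,0,0],[0.12,0,0,0,0,0],[0.08,0,0,0,0,0],[0.05,0,0,0,0,0],[0,0,0,0,0,0]]]'; python3 go.py .4696 .2917 .064 2.6
```

```text
time: 27.8
ee_pos: [0.4692, 0.2914, 0.0756]
eef_rot: [[-0.002, 0.999, 0.046], [-0.001, 0.046, -0.999], [-1.0, -0.002, 0.001]]
wrist_force: [-0.9, -0.1, 1.1]
gripper_width: 0.0624
t 27.8 p [0.4692 0.2914 0.0756] w 0.0624 F [-0.9 -0.1  1.1] j [25.6 32.6 95.8 -0.  51.7 23. ]
[[-0.002, 0.999, 0.046], [-0.001, 0.046, -0.999], [-1.0, -0.002, 0.001]]
turn units [0.    0.001 0.002]  rows>= 0.0
shift after turn [ 0.0579  0.0021 -0.0014]  before turn [ 0.0579  0.0022 -0.0014]  rows>= 0.2
```

```bash
python3 -m jog '[[[0.03,0,0,0,0,0],[0.02,0,0,0,0,0],[0,0,0,0,0,0],[0,0,0,0,0,0],[0,0,0,0,0,0],[0,0,0,0,0,0],[0,0,0,0,0,0],[0,0,0,0,0,0]]]' 190 5; python3 -m jog '[[[0,0,0.05,0,0,0],[0,0,0.06,0,0,0],[0,0,0.07,0,0,0],[0,0,0.06,0,0,0],[0,0,0.05,0,0,0],[0,0,0.03,0,0,0],[0,0,0.02,0,0,0],[0,0,0,0,0,0]]]'; python3 wm.py
```

```text
time: 28.6
ee_pos: [0.47, 0.2918, 0.0669]
eef_rot: [[0.001, 0.999, 0.045], [0.0, 0.045, -0.999], [-1.0, 0.001, -0.0]]
wrist_force: [0.3, 0.1, 4.6]
gripper_width: 0.0318
time: 29.4
ee_pos: [0.4734, 0.2228, 0.0668]
eef_rot: [[0.001, 0.999, 0.045], [0.0, 0.045, -0.999], [-1.0, 0.001, -0.0]]
wrist_force: [5.3, -0.6, 3.9]
gripper_width: 0.0319
lid 11105 c [0.4208 0.2275] sz [0.1374 0.0526] ang 2.7 z 0.0557
lugY 881 c [0.4724 0.2235] sz [0.0324 0.0087] ang 1.2 z 0.0876
blk 311 c [0.2717 0.2465] sz [0.0706 0.004 ] ang 85.8 z 0.0498
blk 147 c [0.4743 0.2542] sz [0.0291 0.0016] ang 1.1 z 0.0503
blk 544 c [0.2507 0.2295] sz [0.0379 0.0255] ang 73.8 z 0.0517
```

```bash
python3 -m jog '[[[0,0,0,0,0,0],[0,0,0,0,0,0],[0,0,0,0,0,0],[-0.06,0,0,0,0,0],[-0.18,0,0,0,0,0],[-0.2,0,0,0,0,0],[-0.2,0,0,0,0,0],[-0.06,0,0,0,0,0]]]' 80; python3 -m jog '[[[0,0,0,0.19,0,0],[0,0,0,0.19,0,0],[0,0,0,0.19,0,0],[0,0,0,0.19,0,0],[0,0,0,0.19,0,0],[0,0,0,0.19,0,0],[0,0,0,0.025,0,0],[0,0,0,0,0,0]]]'; python3 go.py .613 -.198 .2 -49.7;python3 - <<'E'
from h import *
c=capture("top");save(c,"t4.png",(140,130,300,270),5)
E
```

```text
time: 30.25
ee_pos: [0.4741, 0.2244, 0.2112]
eef_rot: [[0.005, 0.999, 0.046], [0.002, 0.046, -0.999], [-1.0, 0.005, -0.002]]
wrist_force: [0.9, 0.6, 0.4]
gripper_width: 0.0626
time: 31.05
ee_pos: [0.4726, 0.2237, 0.2066]
eef_rot: [[-0.0, 0.648, -0.762], [-0.0, -0.762, -0.648], [-1.0, -0.0, 0.0]]
wrist_force: [-0.2, -0.2, -0.1]
gripper_width: 0.0625
t 31.05 p [0.4726 0.2237 0.2066] w 0.0625 F [-0.2 -0.2 -0.1] j [18.8 20.6 91.9 -0.  67.5 68.4]
[[-0.0, 0.648, -0.762], [-0.0, -0.762, -0.648], [-1.0, -0.0, 0.0]]
turn units [0.002 0.001 0.   ]  rows>= 0.0
shift after turn [0.0331 2.0623 0.8282]  before turn [0.0332 2.0611 0.8313]  rows>= 8.9
```

View pics/t4.png

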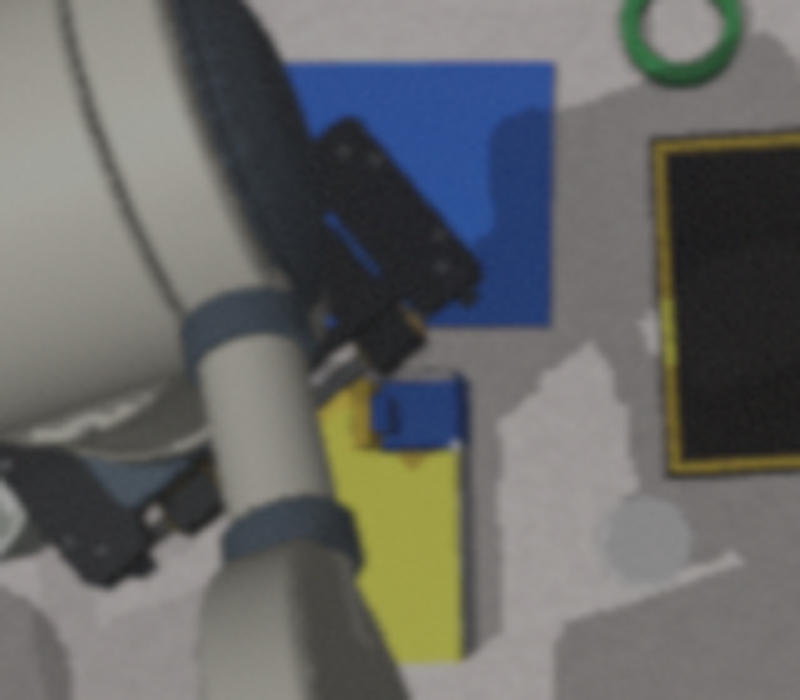

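```bash
python3 -m jog '[[[0,0.22,0.088,0,0,0],[0,0.22,0.088,0,0,0],[0,0.22,0.088,0,0,0],[0,0.22,0.088,0,0,0],[0,0.22,0.088,0,0,0],[0,0.22,0.088,0,0,0],[0,0.22,0.088,0,0,0],[0,0.22,0.088,0,0,0]]]' 170; python3 -m jog '[[[0,0,0,0,0,0],[0,0,0,0,0,0],[0,0,0,0,0,0],[0,0,0,0,0,0],[0,0,0,0,0,0],[0,0,0,0,0,0],[0,0,0,0,0,0],[0,0,0,0,0,0]]]'; python3 - <<'E'
from h import *
s=st();c=capture("wrist");save(c,"w7.png");P=wpts(c,s)
Z=P[...,2]
near=(P[...,0]>.45)&(P[...,0]<.8)&(P[...,1]<-.05)&(P[...,1]>-.4)
for z,t in((.1,.004),(.088,.004),(.065,.006)):
  for k in comps(near&(abs(Z-z)<t),60):
    q=P[k][:,:2];r=cv2.minAreaRect(q.astype(np.float32));v,u=np.nonzero(k);print(z,k.sum(),np.round(r[0],4),np.round(r[1],4),round(r[2],1),int(u.mean()),int(v.mean()))
E
```

```text
time: 31.9
ee_pos: [0.5926, -0.138, 0.2067]
eef_rot: [[-0.0, 0.648, -0.762], [0.0, -0.762, -0.648], [-1.0, -0.0, -0.0]]
wrist_force: [0.7, 0.9, -0.6]
gripper_width: 0.0302
time: 32.7
ee_pos: [0.5924, -0.1358, 0.2067]
eef_rot: [[0.0, 0.646, -0.764], [-0.0, -0.764, -0.646], [-1.0, 0.0, -0.0]]
wrist_force: [0.5, 0.2, 0.7]
gripper_width: 0.0305
t 32.7 p [ 0.5924 -0.1358  0.2067] w 0.0305 F [0.5 0.2 0.7] j [-18.5  27.3  80.2  -0.   72.5  31.3]
[[0.0, 0.646, -0.764], [-0.0, -0.764, -0.646], [-1.0, 0.0, -0.0]]
0.1 15024 [ 0.7255 -0.2667] [0.1765 0.1387] 40.3 457 178
0.1 1401 [ 0.6174 -0.3647] [0.0512 0.0593] 41.2 453 312
0.088 93 [ 0.7343 -0.1699] [0.0378 0.0023] 40.6 413 107
0.088 2301 [ 0.6814 -0.1986] [0.1492 0.0162] 40.4 396 168
0.088 203 [ 0.6759 -0.2192] [0.1113 0.0019] 40.2 408 190
0.065 1808 [ 0.6578 -0.1832] [0.1665 0.0419] 39.8 361 188
```

View pics/w7.png

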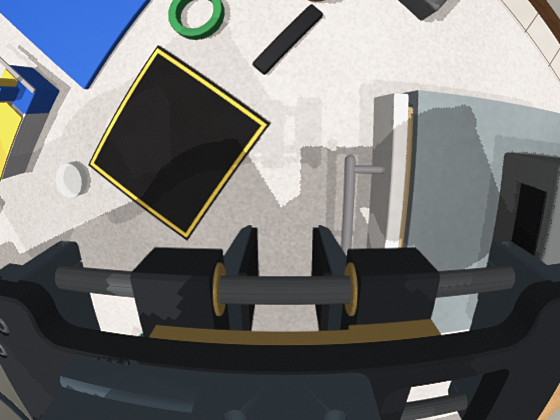

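```bash
python3 - <<'E'
from h import *
s=st();c=capture("wrist");P=wpts(c,s)
a=np.radians(-49.6);ex=np.array([np.cos(a),np.sin(a)]);ey=np.array([-ex[1],ex[0]])
u,v=np.meshgrid(range(343,357),range(150,246))
q=P[v,u].reshape(-1,3);q=q[(q[:,2]>.055)&(q[:,2]<.072)]
A=q[:,:2]@ex;B=q[:,:2]@ey;print(len(q),np.median(A),np.percentile(A,[5,95]),B.min(),B.max(),q[:,2].max())
# cabinet top
m=(abs(P[...,2]-.1)<.003)&(P[...,1]<-.1)&(P[...,0]>.5);Q=P[m][:,:2];print("cab",np.percentile(Q@ex,[.5,1,5]),np.percentile(Q@ey,[99,99.5]))
m=(abs(P[...,2]-.088)<.003)&(P[...,1]<-.1)&(P[...,0]>.5);Q=P[m][:,:2];print("pan",np.percentile(Q@ex,[1,50,99]),np.percentile(Q@ey,[.5,99.5]))
c=capture("top");P=pts(c)
m=(abs(P[...,2]-.1)<.004)&(P[...,1]<-.05)&(P[...,0]>.5);Q=P[m][:,:2];print("cab top",np.percentile(Q@ex,[.5,1,99]),np.percentile(Q@ey,[.5,99.5]))
m=(abs(P[...,2]-.088)<.004)&(P[...,1]<-.05)&(P[...,0]>.5);Q=P[m][:,:2];print("pan top",np.percentile(Q@ex,[1,50,99]),np.percentile(Q@ey,[.5,99.5]))
E
```

```text
t 32.75 p [ 0.5924 -0.1359  0.2066] w 0.0303 F [ 0.3 -0.1  0.5] j [-18.5  27.3  80.2   0.   72.5  31.3]
[[0.0, 0.645, -0.764], [0.0, -0.764, -0.645], [-1.0, 0.0, -0.0]]
952 0.5499595809872558 [0.54568805 0.55529443] 0.30939162506691464 0.4041363651230027 0.06887161405264675
cab [0.60477676 0.60510626 0.60996044] [0.46684099 0.46744526]
pan [0.58560028 0.59334704 0.60526727] [0.316238   0.46452214]
cab top [0.60633865 0.60695977 0.7447053 ] [0.2063353  0.67418437]
pan top [0.58765108 0.63582723 0.72461538] [0.25229507 0.70437159]
```

```bash
python3 go.py .6153 -.1985 .045 -49.6
```

```text
t 32.85 p [ 0.5924 -0.136   0.2066] w 0.0304 F [-0.1 -0.2 -0.7] j [-18.6  27.3  80.2   0.   72.5  31.3]
[[-0.0, 0.645, -0.764], [0.0, -0.764, -0.645], [-1.0, -0.0, 0.0]]
turn units [-0.005  0.     0.   ]  rows>= 0.0
shift after turn [0.808  0.3123 0.1154]  before turn [0.808  0.3127 0.1142]  rows>= 3.5
```

```bash
python3 -m jog '[[[0,0.156,0.058,-0.005,0,0],[0,0.156,0.058,0,0,0],[0.15,0,0,0,0,0],[0.15,0,0,0,0,0],[0.1,0,0,0,0,0],[0.06,0,0,0,0,0],[0.02,0,0,0,0,0],[0,0,0,0,0,0]]]'; python3 go.py .6153 -.1985 .045 -49.6;python3 - <<'E'
from h import *
c=capture("wrist");save(c,"w8.png")
E
```

```text
time: 33.65
ee_pos: [0.6152, -0.1986, 0.1108]
eef_rot: [[0.0, 0.648, -0.761], [-0.0, -0.761, -0.648], [-1.0, 0.0, -0.0]]
wrist_force: [0.7, 0.3, 1.2]
gripper_width: 0.0302
t 33.65 p [ 0.6152 -0.1986  0.1108] w 0.0302 F [0.7 0.3 1.2] j [-23.2  36.   80.2  -0.   63.7  26.4]
[[0.0, 0.648, -0.761], [-0.0, -0.761, -0.648], [-1.0, 0.0, -0.0]]
turn units [ 0. -0. -0.]  rows>= 0.0
shift after turn [ 3.29e-01 -2.00e-04 -7.00e-04]  before turn [ 3.29e-01 -3.00e-04 -7.00e-04]  rows>= 1.3
```

View pics/w8.png

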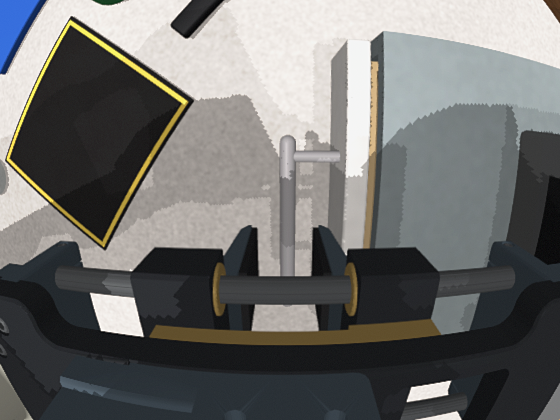

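```bash
python3 -m jog '[[[0.08,0,0,0,0,0],[0.08,0,0,0,0,0],[0.08,0,0,0,0,0],[0.05,0,0,0,0,0],[0.03,0,0,0,0,0],[0.01,0,0,0,0,0],[0,0,0,0,0,0],[0,0,0,0,0,0]]]'; python3 -m jog '[[[0,0,0,0,0,0],[0,0,0,0,0,0],[0,0,0,0,0,0],[0,0,0,0,0,0],[0,-0.02,0,0,0,0],[0,-0.06,0,0,0,0],[0,-0.08,0,0,0,0],[0,-0.1,0,0,0,0]]]' 245 25; python3 -m jog '[[[0,-0.1,0,0,0,0],[0,-0.1,0,0,0,0],[0,-0.1,0,0,0,0],[0,-0.07,0,0,0,0],[0,-0.03,0,0,0,0],[0,-0.015,0,0,0,0],[0,0,0,0,0,0],[0,0,0,0,0,0]]]'
```

```text
time: 34.5
ee_pos: [0.6155, -0.1988, 0.0453]
eef_rot: [[0.001, 0.648, -0.761], [-0.0, -0.761, -0.648], [-1.0, 0.001, -0.0]]
wrist_force: [-0.7, -0.8, 0.2]
gripper_width: 0.0305
time: 35.3
ee_pos: [0.581, -0.1584, 0.0448]
eef_rot: [[0.001, 0.648, -0.762], [-0.0, -0.762, -0.648], [-1.0, 0.001, -0.001]]
wrist_force: [3.1, 0.6, 3.6]
gripper_width: 0.0101
time: 36.1
ee_pos: [0.5279, -0.0959, 0.0448]
eef_rot: [[0.001, 0.648, -0.762], [-0.0, -0.762, -0.648], [-1.0, 0.0, -0.0]]
wrist_force: [2.0, 2.6, 8.0]
gripper_width: 0.0102
```

```bash
python3 -m jog '[[[0,0,0,0,0,0],[0,0,0,0,0,0],[0,0,0,0,0,0],[-0.06,0,0,0,0,0],[-0.18,0,0,0,0,0],[-0.22,0,0,0,0,0],[-0.22,0,0,0,0,0],[-0.1,0,0,0,0,0]]]' 170; python3 go.py .474 .23 .2 -87.3; python3 - <<'E'
from h import *
c=capture("top");save(c,"t5.png")
E
```

```text
time: 36.9
ee_pos: [0.5286, -0.0962, 0.2053]
eef_rot: [[0.005, 0.648, -0.761], [-0.001, -0.761, -0.648], [-1.0, 0.004, -0.003]]
wrist_force: [-0.5, -0.5, -0.7]
gripper_width: 0.0307
t 36.9 p [ 0.5286 -0.0962  0.2053] w 0.0307 F [-0.5 -0.5 -0.7] j [-16.7  21.6  90.4  -0.   67.7  32.9]
[[0.005, 0.648, -0.761], [-0.001, -0.761, -0.648], [-1.0, 0.004, -0.003]]
turn units [ 0.838 -0.005 -0.004]  rows>= 4.4
shift after turn [ 0.0264 -1.6418  0.1959]  before turn [ 0.0227 -1.4188 -0.8492]  rows>= 6.6
```

View pics/t5.png

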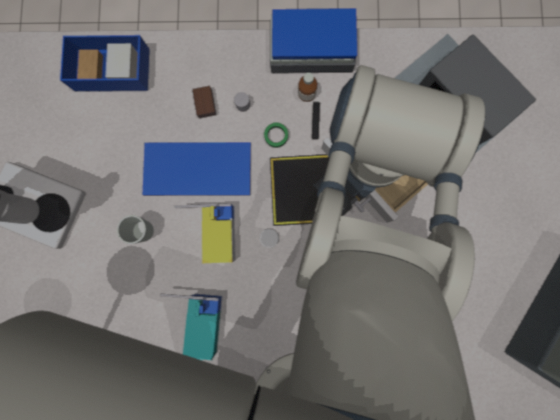

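```bash
python3 -m jog '[[[0,-0.178,-0.106,0,0,0],[0,-0.178,-0.106,0,0,0],[0,-0.178,-0.106,0,0,0],[0,-0.178,-0.106,0,0,0],[0,-0.178,-0.106,0,0,0],[0,-0.178,-0.106,0,0,0],[0,-0.178,-0.106,0,0,0],[0,-0.178,-0.106,0,0,0]]]' 143; python3 -m jog '[[[0,0,0,0.168,0,0],[0,0,0,0.168,0,0],[0,0,0,0.168,0,0],[0,0,0,0.168,0,0],[0,0,0,0.166,0,0],[0,0,0,0,0,0],[0,0,0,0,0,0],[0,0,0,0,0,0]]]'; python3 wm.py; python3 go.py .474 .2205 .1 -87.3;python3 - <<'E'
from h import *
c=capture("wrist");save(c,"w9.png")
E
```

```text
time: 37.75
ee_pos: [0.4713, 0.2325, 0.2012]
eef_rot: [[0.0, 0.648, -0.761], [-0.0, -0.761, -0.648], [-1.0, 0.0, -0.0]]
wrist_force: [1.2, 0.2, -0.7]
gripper_width: 0.04
time: 38.55
ee_pos: [0.472, 0.2309, 0.2008]
eef_rot: [[0.0, 0.05, -0.999], [-0.0, -0.999, -0.05], [-1.0, 0.0, -0.0]]
wrist_force: [-0.1, 0.8, 0.2]
gripper_width: 0.0399
lid 4805 c [0.4355 0.2174] sz [0.1085 0.0713] ang 1.6 z 0.0557
lugY 301 c [0.4728 0.2233] sz [0.0316 0.0078] ang 0.5 z 0.0876
blk 814 c [0.4749 0.2011] sz [0.0309 0.0359] ang 3.2 z 0.0517
lugB 175 c [0.4731 0.2148] sz [0.0178 0.0074] ang 3.8 z 0.0875
t 38.6 p [0.472  0.2309 0.2008] w 0.0399 F [-0.9  0.2 -0. ] j [ 19.6  21.1  92.1  -0.   66.8 106.7]
[[0.0, 0.05, -0.999], [0.0, -0.999, -0.05], [-1.0, -0.0, -0.0]]
turn units [ 0.003 -0.     0.   ]  rows>= 0.0
shift after turn [ 0.5038  0.0526 -0.0075]  before turn [ 0.5038  0.0527 -0.0073]  rows>= 2.0
```

View pics/w9.png

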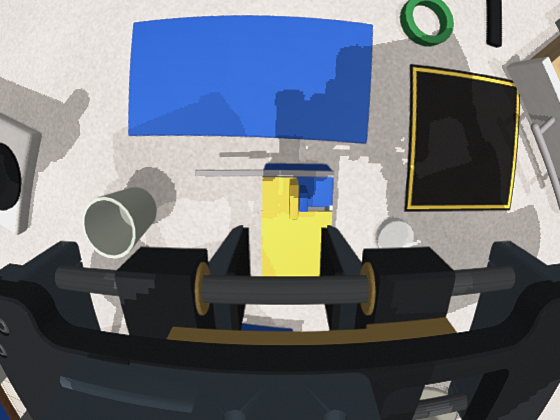

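```bash
python3 go.py .473 .219 .062 -87.6 | tail -2; python3 -m jog '[[[0.1,0.059,-0.003,0,0,0],[0.15,0,0,0,0,0],[0.15,0,0,0,0,0],[0.12,0,0,0,0,0],[0.09,0,0,0,0,0],[0.06,0,0,0,0,0],[0.02,0,0,0,0,0],[0,0,0,0,0,0]]]'; python3 go.py .473 .219 .062 -87.6 | tail -2;python3 wm.py
```

```text
turn units [ 0.009 -0.     0.   ]  rows>= 0.0
shift after turn [ 0.6935  0.0599 -0.0024]  before turn [ 0.6935  0.0599 -0.002 ]  rows>= 2.8
time: 39.45
ee_pos: [0.4733, 0.2192, 0.0626]
eef_rot: [[-0.0, 0.048, -0.999], [-0.0, -0.999, -0.048], [-1.0, 0.0, 0.0]]
wrist_force: [0.1, 0.3, 0.2]
gripper_width: 0.0401
turn units [ 0.007  0.    -0.   ]  rows>= 0.0
shift after turn [0.003  0.0012 0.0013]  before turn [0.003  0.0012 0.0013]  rows>= 0.0
lid 1390 c [0.4714 0.2372] sz [0.0358 0.034 ] ang 1.7 z 0.0558
lid 2192 c [0.4226 0.2168] sz [0.0227 0.0591] ang 2.5 z 0.0557
lugY 533 c [0.4797 0.2235] sz [0.018  0.0076] ang 2.7 z 0.0877
blk 246 c [0.4965 0.2196] sz [0.0013 0.0689] ang 2.0 z 0.0499
blk 1328 c [0.4751 0.2013] sz [0.0303 0.0367] ang 1.9 z 0.0518
lugB 328 c [0.4766 0.2146] sz [0.0105 0.008 ] ang 3.0 z 0.0875
```

Close with 60 N, then lift.

```bash
python3 -m jog '[[[0,0,0,0,0,0],[0,0,0,0,0,0],[0,0,0,0,0,0],[0,0,0,0,0,0],[0,0,0,0,0,0],[0,0,0,0,0,0],[0,0,0,0,0,0],[0,0,0,0,0,0]]]' 255 60; python3 -m jog '[[[-0.02,0,0,0,0,0],[-0.04,0,0,0,0,0],[-0.06,0,0,0,0,0],[-0.06,0,0,0,0,0],[-0.06,0,0,0,0,0],[-0.04,0,0,0,0,0],[-0.02,0,0,0,0,0],[0,0,0,0,0,0]]]';python3 wm.py; python3 - <<'E'
from h import *
c=capture("scene");save(c,"s3.png",(280,120,480,270),4)
c=capture("wrist");save(c,"w10.png")
E
```

```text
time: 40.3
ee_pos: [0.4736, 0.2191, 0.063]
eef_rot: [[0.001, 0.047, -0.999], [-0.0, -0.999, -0.047], [-1.0, 0.0, -0.001]]
wrist_force: [-0.2, -3.5, 7.5]
gripper_width: 0.0148
time: 41.1
ee_pos: [0.4735, 0.2193, 0.1232]
eef_rot: [[0.001, 0.047, -0.999], [0.0, -0.999, -0.047], [-1.0, -0.0, -0.001]]
wrist_force: [-0.2, -0.4, -8.4]
gripper_width: 0.0146
lugB 250 c [0.4965 0.221 ] sz [0.0009 0.0679] ang 2.8 z 0.0881
```

View pics/s3.png

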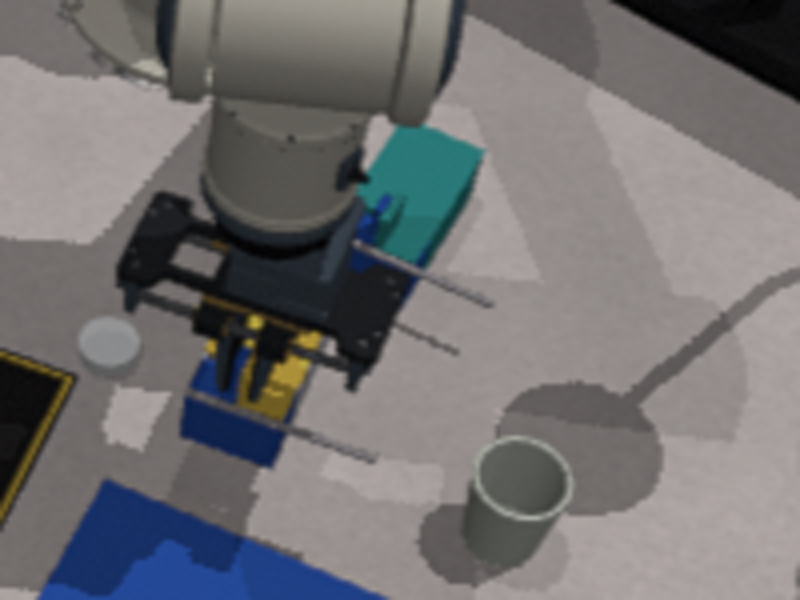

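View pics/w10.png

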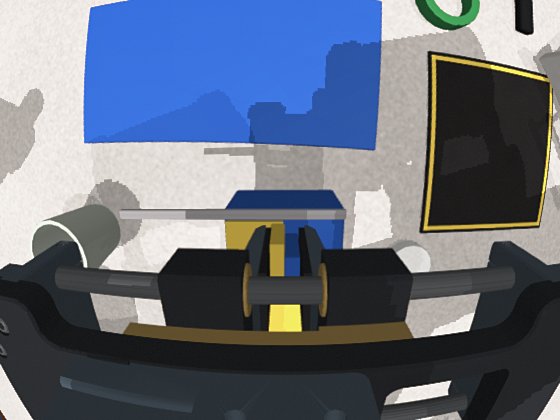

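```bash
cat > pad.py <<'E'
from h import *
s=bot.state();c=capture("wrist");P=wpts(c,s);H=hsv(c)
yel=(H[...,0]>18)&(H[...,0]<38)&(H[...,1]>90)&(P[...,2]<.012)&(P[...,2]>-.005)&(P[...,0]>.4)&(abs(P[...,1])<.14)
for k in comps(yel,80):
    q=P[k];r=cv2.minAreaRect(q[:,:2].astype(np.float32));print(k.sum(),np.round(r[0],4),np.round(r[1],4),round(r[2],1),cv2.boxPoints(r).round(3).tolist())
E
python3 pad.py; python3 go.py .5865 .0063 .115 -87.3
```

```text
2788 [0.5401 0.0019] [0.1752 0.168 ] 3.0 [[0.4480000138282776, 0.08100000023841858], [0.4569999873638153, -0.08699999749660492], [0.6320000290870667, -0.07699999958276749], [0.6230000257492065, 0.09000000357627869]]
t 41.3 p [0.4729 0.2191 0.1221] w 0.0149 F [-0.9  0.5 -6.7] j [ 18.3  26.7  97.8  -0.   55.5 105.6]
[[-0.001, 0.047, -0.999], [-0.0, -0.999, -0.047], [-1.0, 0.0, 0.001]]
turn units [ 0.     0.001 -0.   ]  rows>= 0.0
shift after turn [ 0.0357  1.0897 -0.5173]  before turn [ 0.0355  1.0898 -0.5172]  rows>= 4.8
```

```bash
python3 -m jog '[[[0,0.08,-0.0375,0,0,0],[0,0.13,-0.061,0,0,0],[0,0.17,-0.08,0,0,0],[0,0.18,-0.0845,0,0,0],[0,0.18,-0.0845,0,0,0],[0,0.16,-0.075,0,0,0],[0,0.13,-0.061,0,0,0],[0,0.067,-0.0315,0,0,0]]]'; python3 -m jog '[[[0,0,0,0,0,0],[0,0,0,0,0,0],[0,0,0,0,0,0],[0,0,0,0,0,0],[0.03,0,0,0,0,0],[0.05,0,0,0,0,0],[0.05,0,0,0,0,0],[0.04,0,0,0,0,0]]]'; python3 go.py .586 .005 .067 -87.3;python3 - <<'E'
from h import *
c=capture("scene");save(c,"s4.png",(180,120,380,270),4)
E
```

```text
time: 42.1
ee_pos: [0.5873, 0.0027, 0.1221]
eef_rot: [[-0.0, 0.046, -0.999], [-0.0, -0.999, -0.045], [-1.0, 0.0, 0.0]]
wrist_force: [0.6, 0.6, -7.5]
gripper_width: 0.0147
time: 42.9
ee_pos: [0.586, 0.005, 0.0873]
eef_rot: [[-0.001, 0.047, -0.999], [0.0, -0.999, -0.047], [-1.0, -0.0, 0.001]]
wrist_force: [1.1, 0.3, -6.1]
gripper_width: 0.0146
t 42.9 p [0.586  0.005  0.0873] w 0.0146 F [ 1.1  0.3 -6.1] j [-5.3 33.7 90.4 -0.  56.  82. ]
[[-0.001, 0.047, -0.999], [0.0, -0.999, -0.047], [-1.0, -0.0, 0.001]]
turn units [0.    0.001 0.   ]  rows>= 0.0
shift after turn [ 0.1013  0.     -0.0002]  before turn [ 0.1013  0.     -0.0003]  rows>= 0.4
```

View pics/s4.png

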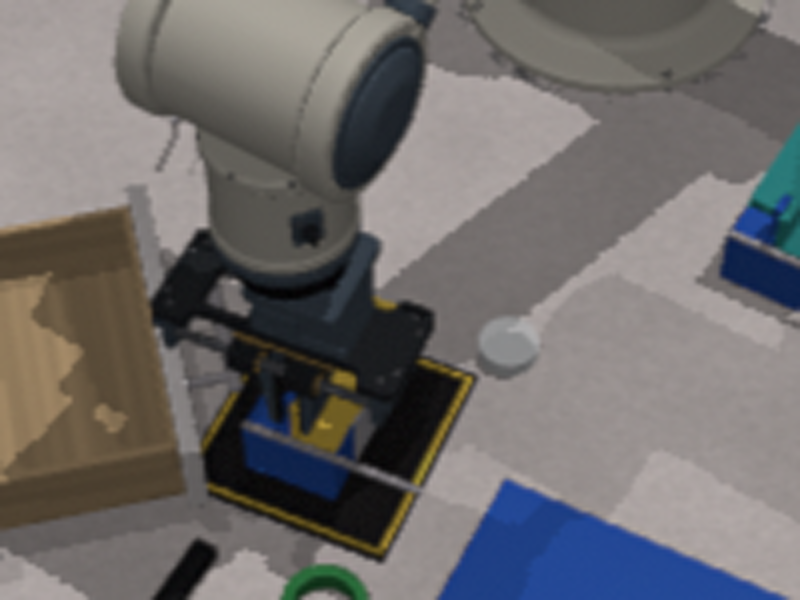

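```bash
python3 -m jog '[[[0.04,0,0,0,0,0],[0.02,0,0,0,0,0],[0.015,0,0,0,0,0],[0.01,0,0,0,0,0],[0.007,0,0,0,0,0],[0,0,0,0,0,0],[0,0,0,0,0,0],[0,0,0,0,0,0]]]'
```

```text
time: 43.75
ee_pos: [0.5866, 0.0049, 0.0704]
eef_rot: [[0.0, 0.047, -0.999], [-0.0, -0.999, -0.047], [-1.0, 0.0, -0.0]]
wrist_force: [1.0, -0.0, -6.9]
gripper_width: 0.0151
```

```bash
python3 -m jog '[[[0.006,0,0,0,0,0],[0.006,0,0,0,0,0],[0.003,0,0,0,0,0],[0,0,0,0,0,0],[0,0,0,0,0,0],[0,0,0,0,0,0],[0,0,0,0,0,0],[0,0,0,0,0,0]]]'
```

```text
time: 44.55
ee_pos: [0.5864, 0.0049, 0.0672]
eef_rot: [[-0.0, 0.047, -0.999], [-0.0, -0.999, -0.047], [-1.0, 0.0, 0.0]]
wrist_force: [-0.2, 0.1, -6.0]
gripper_width: 0.0145
```

```bash
python3 -m jog '[[[0.004,0,0,0,0,0],[0.003,0,0,0,0,0],[0.003,0,0,0,0,0],[0,0,0,0,0,0],[0,0,0,0,0,0],[0,0,0,0,0,0],[0,0,0,0,0,0],[0,0,0,0,0,0]]]'; python3 - <<'E'
from h import *
c=capture("wrist");save(c,"w11.png")
E
```

```text
time: 45.35
ee_pos: [0.5865, 0.0047, 0.067]
eef_rot: [[0.001, 0.047, -0.999], [-0.0, -0.999, -0.047], [-1.0, 0.0, -0.001]]
wrist_force: [-9.9, -2.4, 27.8]
gripper_width: 0.0151
```

View pics/w11.png

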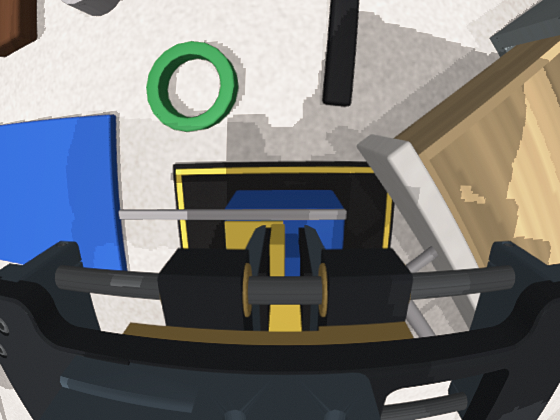

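```bash
python3 -m jog '[[[0,0,0,0,0,0],[0,0,0,0,0,0],[0,0,0,0,0,0],[-0.05,0,0,0,0,0],[-0.1,0,0,0,0,0],[-0.1,0,0,0,0,0],[-0.1,0,0,0,0,0],[-0.05,0,0,0,0,0]]]' 143; python3 -m jog '[[[0,0,0,-0.185,0,0],[0,0,0,-0.185,0,0],[0,0,0,-0.185,0,0],[0,0,0,-0.185,0,0],[0,0,0,-0.185,0,0],[0,0,0,-0.185,0,0],[0,0,0,-0.185,0,0],[0,0,0,-0.185,0,0]]]' 80; python3 -m jog '[[[-0.1,0,0,-0.185,0,0],[-0.15,0,0,-0.185,0,0],[-0.1,0,0,-0.15,0,0],[0,0,0,0,0,0],[0,0,0,0,0,0],[0,0,0,0,0,0],[0,0,0,0,0,0],[0,0,0,0,0,0]]]'; sed -i 's/>.15)&(P\[...,0\]<.9/>.4)\&(P[...,0]<.9/' wm.py; python3 wm.py;python3 pad.py;python3 go.py .586 .0085 .069 2.6
```

```text
time: 46.2
ee_pos: [0.5872, 0.0049, 0.1474]
eef_rot: [[0.002, 0.047, -0.999], [-0.0, -0.999, -0.047], [-1.0, 0.0, -0.002]]
wrist_force: [-0.1, 0.4, -0.7]
gripper_width: 0.0401
time: 47.0
ee_pos: [0.5863, 0.0049, 0.1452]
eef_rot: [[-0.0, 0.938, -0.348], [0.0, -0.348, -0.938], [-1.0, -0.0, 0.0]]
wrist_force: [0.6, -0.0, 0.8]
gripper_width: 0.063
time: 47.8
ee_pos: [0.5861, 0.005, 0.2145]
eef_rot: [[-0.001, 0.999, 0.047], [0.0, 0.047, -0.999], [-1.0, -0.001, -0.0]]
wrist_force: [0.5, -0.9, -0.8]
gripper_width: 0.0626
lid 6947 c [0.534 0.003] sz [0.1366 0.072 ] ang 2.4 z 0.0597
lugY 57 c [0.5844 0.0131] sz [0.032 0.006] ang 13.3 z 0.0881
blk 368 c [ 0.589  -0.0174] sz [0.0309 0.0261] ang 2.8 z 0.0553
lugB 355 c [0.8572 0.025 ] sz [0.1143 0.0049] ang 90.0 z 0.0884
880 [0.5198 0.0796] [0.1609 0.048 ] 19.3 [[0.4359999895095825, 0.07599999755620956], [0.4519999921321869, 0.029999999329447746], [0.6039999723434448, 0.08399999886751175], [0.5879999995231628, 0.1289999932050705]]
710 [0.6211 0.0134] [0.0119 0.1522] 3.6 [[0.6100000143051147, 0.08900000154972076], [0.6200000047683716, -0.06300000101327896], [0.6320000290870667, -0.06199999898672104], [0.621999979019165, 0.09000000357627869]]
180 [ 0.475  -0.0692] [0.0533 0.0295] 1.9 [[0.4480000138282776, -0.054999999701976776], [0.4490000009536743, -0.08500000089406967], [0.5019999742507935, -0.08299999684095383], [0.5009999871253967, -0.05400000140070915]]
346 [ 0.5671 -0.0763] [0.0971 0.0067] 3.1 [[0.5180000066757202, -0.07599999755620956], [0.5189999938011169, -0.0820000022649765], [0.6159999966621399, -0.07699999958276749], [0.6150000095367432, -0.07000000029802322]]
t 47.9 p [0.5863 0.0049 0.2148] w 0.0627 F [ 0.5  0.8 -0.2] j [-5.4 25.1 82.6 -0.  72.3 -8. ]
[[-0.001, 0.999, 0.047], [0.0, 0.047, -0.999], [-1.0, -0.001, -0.0]]
turn units [ 0.002 -0.     0.001]  rows>= 0.0
shift after turn [ 7.29e-01 -6.00e-04 -1.79e-02]  before turn [ 0.729  -0.     -0.0179]  rows>= 2.9
```

```bash
python3 -m jog '[[[0.1,-0.002,-0.018,0,0,0],[0.15,0,0,0,0,0],[0.15,0,0,0,0,0],[0.14,0,0,0,0,0],[0.1,0,0,0,0,0],[0.05,0,0,0,0,0],[0.02,0,0,0,0,0],[0,0,0,0,0,0]]]';  python3 wm.py; python3 -m jog '[[[0.01,0,0,0,0,0],[0,0,0,0,0,0],[0,0,0,0,0,0],[0,0,0,0,0,0],[0,0,0,0,0,0],[0,0,0,0,0,0],[0,0,0,0,0,0],[0,0,0,0,0,0]]]' 190 5
```

```text
time: 48.7
ee_pos: [0.586, 0.0085, 0.0734]
eef_rot: [[0.0, 0.999, 0.047], [-0.0, 0.047, -0.999], [-1.0, 0.0, 0.0]]
wrist_force: [-0.2, 0.5, 0.6]
gripper_width: 0.0622
lid 10892 c [0.5334 0.0122] sz [0.1374 0.0541] ang 2.1 z 0.0597
lugY 301 c [0.5848 0.0127] sz [0.0314 0.002 ] ang 2.5 z 0.0881
blk 242 c [0.5872 0.0409] sz [0.0298 0.0019] ang 2.1 z 0.0539
time: 49.55
ee_pos: [0.5861, 0.0085, 0.0714]
eef_rot: [[0.001, 0.999, 0.047], [-0.0, 0.047, -0.999], [-1.0, 0.001, 0.0]]
wrist_force: [0.1, -0.2, 4.8]
gripper_width: 0.0318
```

Now slide +y (−z tool) 69 mm.

```bash
python3 -m jog '[[[0,0,-0.04,0,0,0],[0,0,-0.06,0,0,0],[0,0,-0.07,0,0,0],[0,0,-0.07,0,0,0],[0,0,-0.05,0,0,0],[0,0,-0.03,0,0,0],[0,0,-0.022,0,0,0],[0,0,0,0,0,0]]]';  python3 wm.py; python3 -m jog '[[[0,0,0,0,0,0],[0,0,0,0,0,0],[0,0,0,0,0,0],[-0.05,0,0,0,0,0],[-0.12,0,0,0,0,0],[-0.15,0,0,0,0,0],[-0.15,0,0,0,0,0],[-0.08,0,0,0,0,0]]]' 80; python3 wm.py;  python3 - <<'E'
from h import *
c=capture("wrist");save(c,"w12.png")
E
```

```text
time: 50.35
ee_pos: [0.5827, 0.077, 0.0712]
eef_rot: [[0.0, 0.999, 0.047], [0.0, 0.047, -0.999], [-1.0, 0.0, -0.0]]
wrist_force: [1.1, -0.5, 5.5]
gripper_width: 0.0319
lid 10824 c [0.5298 0.0823] sz [0.1371 0.0525] ang 3.9 z 0.0595
lugY 329 c [0.5817 0.081 ] sz [0.0322 0.0035] ang 1.2 z 0.0884
blk 798 c [0.5866 0.022 ] sz [0.0317 0.022 ] ang 2.9 z 0.0555
time: 51.2
ee_pos: [0.5834, 0.0768, 0.1844]
eef_rot: [[0.003, 0.999, 0.047], [0.0, 0.047, -0.999], [-1.0, 0.003, 0.0]]
wrist_force: [-1.1, 0.2, -0.6]
gripper_width: 0.0627
lid 7950 c [0.5302 0.0705] sz [0.1362 0.0726] ang 2.8 z 0.0596
lugY 82 c [0.5814 0.0807] sz [0.0313 0.0018] ang 1.8 z 0.0888
blk 828 c [0.5867 0.0193] sz [0.031  0.0464] ang 3.0 z 0.0553
lugB 190 c [0.8648 0.0705] sz [0.0596 0.0291] ang 49.1 z 0.0885
```

View pics/w12.png

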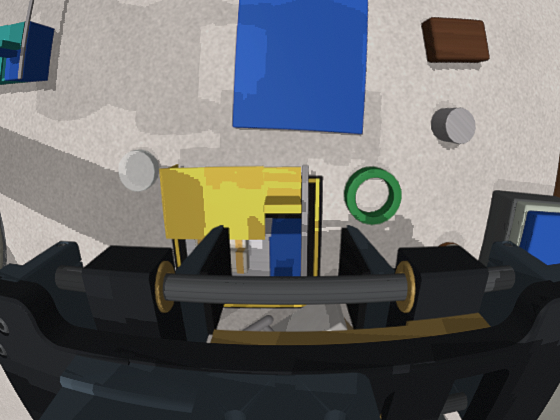

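```bash
python3 -m jog '[[[0,0,0,0.182,0,0],[0,0,0,0.182,0,0],[0,0,0,0.182,0,0],[0,0,0,0.182,0,0],[0,0,0,0.182,0,0],[0,0,0,0.182,0,0],[0,0,0,0.182,0,0],[0,0,0,0.182,0,0]]]' 143; python3 -m jog '[[[0,0,0,0.182,0,0],[0,0,0,0.182,0,0],[0,0,0,0.18,0,0],[0,0.15,0,0,0,0],[0,0.15,0,0,0,0],[0,0.07,0,0,0,0],[0,0,0,0,0,0],[0,0,0,0,0,0]]]'; python3 wm.py; python3 go.py .5862 .0015 .065 -87.3; python3 - <<'E'
from h import *
c=capture("wrist");save(c,"w13.png")
E
```

```text
time: 52.1
ee_pos: [0.5821, 0.0767, 0.1807]
eef_rot: [[-0.001, 0.451, -0.892], [-0.0, -0.892, -0.451], [-1.0, -0.0, 0.001]]
wrist_force: [0.5, -0.0, -0.1]
gripper_width: 0.0405
time: 52.9
ee_pos: [0.5859, 0.0033, 0.181]
eef_rot: [[-0.001, 0.046, -0.999], [0.0, -0.999, -0.046], [-1.0, -0.0, 0.001]]
wrist_force: [-0.3, 0.5, 0.5]
gripper_width: 0.0399
lid 2181 c [0.5634 0.0849] sz [0.0794 0.0713] ang 46.2 z 0.0597
lid 41 c [0.4673 0.0362] sz [0.0066 0.0087] ang 0.7 z 0.0598
lugY 88 c [0.5827 0.0734] sz [0.0318 0.0039] ang 8.2 z 0.0883
blk 78 c [0.6094 0.0076] sz [0.0009 0.0697] ang 2.7 z 0.0518
blk 1438 c [0.5875 0.0062] sz [0.0303 0.0724] ang 2.6 z 0.0554
lugB 21 c [0.5938 0.003 ] sz [0.0029 0.0082] ang 24.0 z 0.0902
t 52.95 p [0.5859 0.0037 0.181 ] w 0.0404 F [0.7 0.8 0.2] j [-5.5 27.1 85.1  0.  67.8 81.8]
[[-0.0, 0.047, -0.999], [0.0, -0.999, -0.047], [-1.0, -0.0, 0.0]]
turn units [0.    0.001 0.001]  rows>= 0.0
shift after turn [ 0.5801  0.0108 -0.001 ]  before turn [ 0.5801  0.0111 -0.0013]  rows>= 2.3
```

View pics/w13.png

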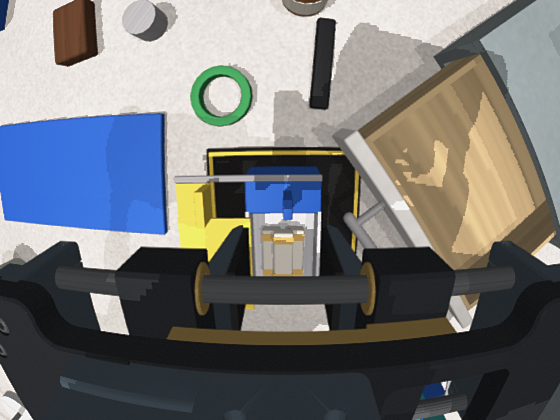

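```bash
python3 -m jog '[[[0.1,0.008,0,0,0,0],[0.13,0,0,0,0,0],[0.12,0,0,0,0,0],[0.1,0,0,0,0,0],[0.07,0,0,0,0,0],[0.04,0,0,0,0,0],[0.01,0,0,0,0,0],[0,0,0,0,0,0]]]'; python3 wm.py; python3 -m jog '[[[0.008,0,0,0,0,0],[0,0,0,0,0,0],[0,0,0,0,0,0],[0,0,0,0,0,0],[0,0,0,0,0,0],[0,0,0,0,0,0],[0,0,0,0,0,0],[0,0,0,0,0,0]]]' 255 60
```

```text
time: 53.8
ee_pos: [0.5863, 0.0017, 0.0674]
eef_rot: [[0.0, 0.048, -0.999], [-0.0, -0.999, -0.048], [-1.0, 0.0, -0.0]]
wrist_force: [-0.7, 0.1, 0.2]
gripper_width: 0.0404
lid 814 c [0.5919 0.0975] sz [0.0224 0.0442] ang 41.4 z 0.0597
lugY 91 c [0.5972 0.0761] sz [0.0096 0.0048] ang 59.3 z 0.0876
blk 417 c [0.609 0.007] sz [0.0013 0.0708] ang 2.8 z 0.0522
blk 2206 c [0.5872 0.0059] sz [0.0301 0.0722] ang 2.8 z 0.0555
lugB 81 c [0.5939 0.0024] sz [0.0076 0.0019] ang 87.9 z 0.088
time: 54.65
ee_pos: [0.5863, 0.0013, 0.0658]
eef_rot: [[0.0, 0.047, -0.999], [-0.0, -0.999, -0.047], [-1.0, 0.0, -0.0]]
wrist_force: [-0.1, -0.8, 3.4]
gripper_width: 0.0077
```

```bash
python3 -m jog '[[[-0.02,0,0,0,0,0],[-0.04,0,0,0,0,0],[-0.06,0,0,0,0,0],[-0.08,0,0,0,0,0],[-0.1,0,0,0,0,0],[-0.1,0,0,0,0,0],[-0.1,0,0,0,0,0],[-0.1,0,0,0,0,0]]]'; python3 -m jog '[[[-0.1,0,0,0,0,0],[-0.1,0,0,0,0,0],[-0.1,0,0,0,0,0],[-0.1,0,0,0,0,0],[-0.08,0,0,0,0,0],[-0.06,0,0,0,0,0],[-0.03,0,0,0,0,0],[0,0,0,0,0,0]]]'; python3 - <<'E'
from h import *
c=capture("scene");save(c,"s5.png",(160,60,400,240),3)
c=capture("wrist");save(c,"w14.png")
E
```

```text
time: 55.45
ee_pos: [0.586, 0.0013, 0.1873]
eef_rot: [[0.0, 0.047, -0.999], [-0.0, -0.999, -0.047], [-1.0, 0.0, -0.0]]
wrist_force: [-0.0, 1.2, -6.8]
gripper_width: 0.0077
time: 56.25
ee_pos: [0.5863, 0.0013, 0.3003]
eef_rot: [[0.001, 0.047, -0.999], [-0.0, -0.999, -0.047], [-1.0, 0.0, -0.001]]
wrist_force: [0.6, 0.2, -8.8]
gripper_width: 0.0076
```

View pics/s5.png

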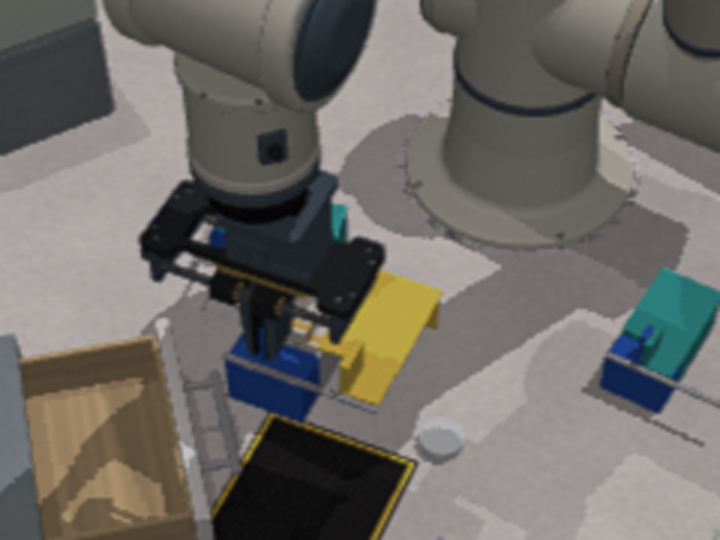

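View pics/w14.png

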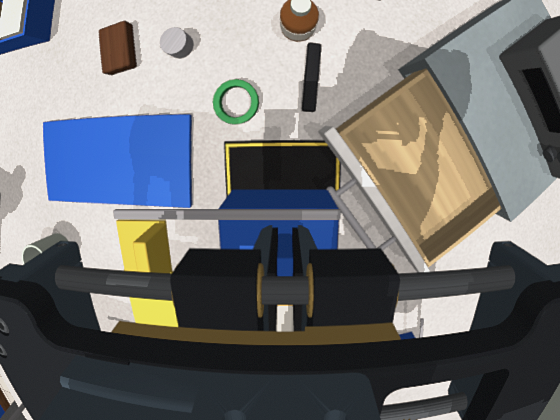

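```bash
python3 -m jog '[[[0,0,0,-0.06,0,0],[0,0,0,-0.12,0,0],[0,0,0,-0.17,0,0],[0,0,0,-0.18,0,0],[0,0,0,-0.18,0,0],[0,0,0,-0.18,0,0],[0,0,0,-0.18,0,0],[0,0,0,-0.18,0,0]]]'; python3 -m jog '[[[0,0,0,-0.18,0,0],[0,0,0,-0.18,0,0],[0,0,0,-0.18,0,0],[0,0,0,-0.18,0,0],[0,0,0,-0.18,0,0],[0,0,0,-0.18,0,0],[0,0,0,-0.18,0,0],[0,0,0,-0.16,0,0]]]'; python3 -m jog '[[[0,0,0,-0.12,0,0],[0,0,0,-0.04,0,0],[0,0,0,0,0,0],[0,0,0,0,0,0],[0,0,0,0,0,0],[0,0,0,0,0,0],[0,0,0,0,0,0],[0,0,0,0,0,0]]]'; cat > pour.py <<'E'
import sys
from go import *
# pour.py exN eyN zN theta
exN,eyN,zN,th=[float(v) for v in sys.argv[1:5]]
a=np.radians(-49.6);ex=np.array([np.cos(a),np.sin(a)]);ey=np.array([-ex[1],ex[0]])
t=np.radians(th);vx,vz=.116,.059
xr=vx*np.cos(t)-vz*np.sin(t);zr=vx*np.sin(t)+vz*np.cos(t)
p=(exN-xr)*ex+(eyN+.004)*ey
print("TCP target",p.round(4),round(zN+zr,4))
sys.argv=["go",p[0],p[1],zN+zr,40.4,th]
a=[float(v) for v in sys.argv[1:]]
s=st();R=Rdown(a[3])@Rn.from_rotvec([0,t,0]).as_matrix()
r=Rn.from_matrix(s["eef_rot"].T@R).as_rotvec()/(np.pi/4)
d=np.array(a[:3])-s["ee_pos"]
print("turn",r.round(3),"shift after turn",(R.T@d/.2).round(4),"before",(s["eef_rot"].T@d/.2).round(4))
E
python3 pour.py .54 .36 .2 0;python3 pour.py .54 .36 .1 25|tail -1
```

```text
time: 57.15
ee_pos: [0.5857, 0.0014, 0.2985]
eef_rot: [[-0.002, 0.86, -0.511], [0.0, -0.511, -0.86], [-1.0, -0.002, 0.001]]
wrist_force: [-0.3, 0.5, -7.6]
gripper_width: 0.0077
time: 57.95
ee_pos: [0.5856, 0.0014, 0.2985]
eef_rot: [[-0.002, 0.837, 0.547], [0.0, 0.547, -0.837], [-1.0, -0.002, -0.002]]
wrist_force: [0.4, 0.7, -8.1]
gripper_width: 0.0079
time: 58.75
ee_pos: [0.5862, 0.0013, 0.2996]
eef_rot: [[-0.0, 0.766, 0.643], [-0.0, 0.643, -0.766], [-1.0, -0.0, -0.0]]
wrist_force: [1.4, -0.2, -6.5]
gripper_width: 0.0076
TCP target [ 0.552 -0.087] 0.259
t 58.75 p [0.5862 0.0013 0.2996] w 0.0076 F [ 1.4 -0.2 -6.5] j [ -5.7  21.1  75.5  -0.   83.4 -45.7]
[[-0.0, 0.766, 0.643], [-0.0, 0.643, -0.766], [-1.0, -0.0, -0.0]]
turn [-0.008 -0.     0.   ] shift after turn [ 0.2031 -0.4163  0.2255] before [ 0.2032 -0.4148  0.2281]
turn [-0.008  0.556 -0.002] shift after turn [ 0.2692 -0.4163  0.5718] before [ 0.4857 -0.4137  0.4071]
```

```bash
python3 -m jog '[[[0,-0.03,0.016,-0.008,0,0],[0,-0.06,0.033,0,0,0],[0.02,-0.08,0.044,0,0,0],[0.03,-0.08,0.044,0,0,0],[0.03,-0.08,0.044,0,0,0],[0.02,-0.055,0.03,0,0,0],[0,-0.03,0.017,0,0,0],[0,0,0,0,0,0]]]'; python3 - <<'E'
from h import *
c=capture("scene");save(c,"s6.png",(60,60,300,240),3)
E
python3 pour.py .54 .36 .13 25
```

```text
time: 59.55
ee_pos: [0.5523, -0.0881, 0.2799]
eef_rot: [[0.0, 0.762, 0.647], [-0.0, 0.647, -0.762], [-1.0, 0.0, 0.0]]
wrist_force: [0.4, 0.7, -6.0]
gripper_width: 0.0077
TCP target [ 0.5752 -0.1142] 0.2325
t 59.6 p [ 0.5526 -0.0874  0.2799] w 0.0072 F [-0.4  0.2 -7. ] j [-15.1  19.6  81.    0.   79.4 -55.5]
[[0.0, 0.762, 0.648], [0.0, 0.648, -0.762], [-1.0, 0.0, 0.0]]
turn [-0.     0.556 -0.001] shift after turn [ 0.1409 -0.001   0.2591] before [ 0.2373 -0.001   0.1752]
```

View pics/s6.png

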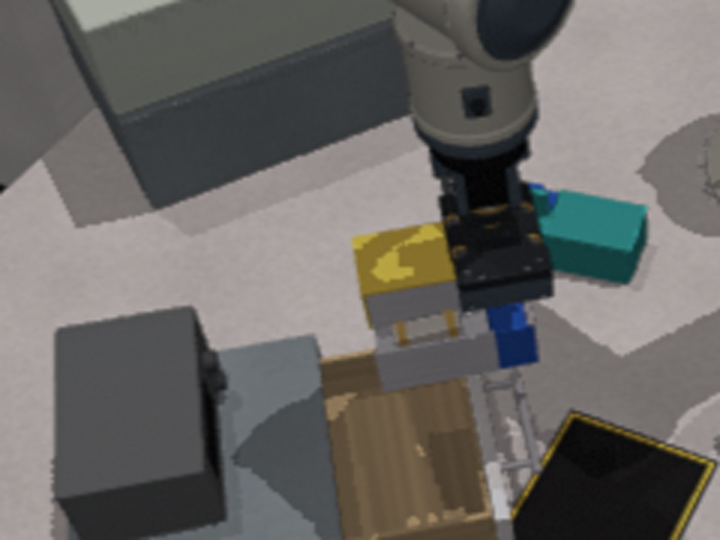

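```bash
python3 -m jog '[[[0,0,0,0,0.04,0],[0,0,0,0,0.07,0],[0,0,0,0,0.09,0],[0,0,0,0,0.1,0],[0,0,0,0,0.1,0],[0,0,0,0,0.08,0],[0,0,0,0,0.05,0],[0,0,0,0,0.026,0]]]'; python3 pour.py .54 .36 .11 25;  python3 - <<'E'
from h import *
c=capture("scene");save(c,"s7.png",(60,60,300,240),3)
E
```

```text
time: 60.4
ee_pos: [0.5533, -0.0872, 0.2793]
eef_rot: [[-0.275, 0.761, 0.587], [0.322, 0.649, -0.69], [-0.906, 0.0, -0.424]]
wrist_force: [-0.4, -0.6, -7.5]
gripper_width: 0.0077
TCP target [ 0.5752 -0.1142] 0.2125
t 60.4 p [ 0.5533 -0.0872  0.2793] w 0.0077 F [-0.4 -0.6 -7.5] j [-22.2  31.5  65.9  11.6 104.8 -61.9]
[[-0.275, 0.761, 0.587], [0.322, 0.649, -0.69], [-0.906, 0.0, -0.424]]
turn [ 0.001 -0.001  0.   ] shift after turn [ 0.2292 -0.0043  0.2988] before [ 0.2289 -0.0044  0.299 ]
```

View pics/s7.png

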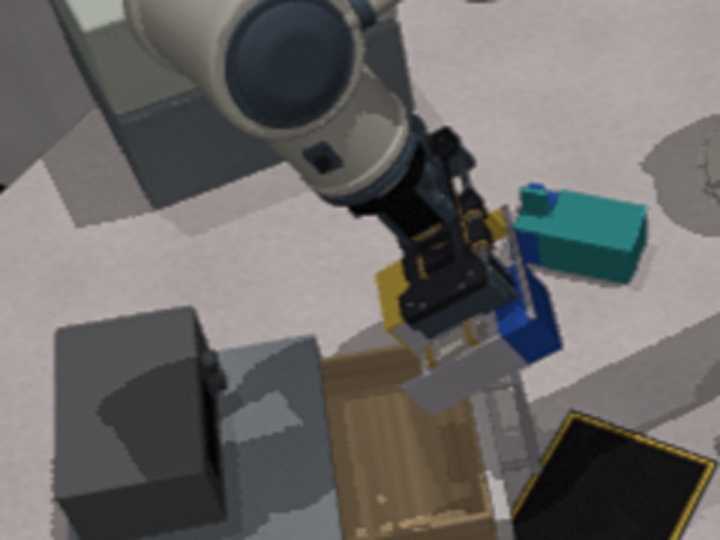

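```bash
python3 -m jog '[[[0.02,0,0.026,0,0,0],[0.04,-0.001,0.052,0,0,0],[0.05,-0.001,0.065,0,0,0],[0.05,-0.001,0.065,0,0,0],[0.04,-0.001,0.052,0,0,0],[0.02,0,0.026,0,0,0],[0.009,0,0.013,0,0,0],[0,0,0,0,0,0]]]'; python3 pour.py .54 .36 .065 40;  python3 pour.py .53 .36 .065 50|tail -1;python3 - <<'E'
from h import *
c=capture("scene");save(c,"s8.png",(60,60,300,240),3)
E
```

```text
time: 61.25
ee_pos: [0.5746, -0.1143, 0.2126]
eef_rot: [[-0.274, 0.761, 0.587], [0.322, 0.648, -0.69], [-0.906, -0.0, -0.423]]
wrist_force: [-0.4, -0.5, -5.2]
gripper_width: 0.0075
TCP target [ 0.5942 -0.1365] 0.1848
t 61.25 p [ 0.5746 -0.1143  0.2126] w 0.0075 F [-0.4 -0.5 -5.2] j [-23.6  36.9  66.1  10.8  99.6 -64.3]
[[-0.274, 0.761, 0.587], [0.322, 0.648, -0.69], [-0.906, -0.0, -0.423]]
turn [0.    0.333 0.   ] shift after turn [0.0116 0.0027 0.2031] before [0.0637 0.0027 0.1932]
turn [0.    0.555 0.   ] shift after turn [-0.0907  0.0027  0.2123] before [0.0074 0.0027 0.2307]
```

View pics/s8.png

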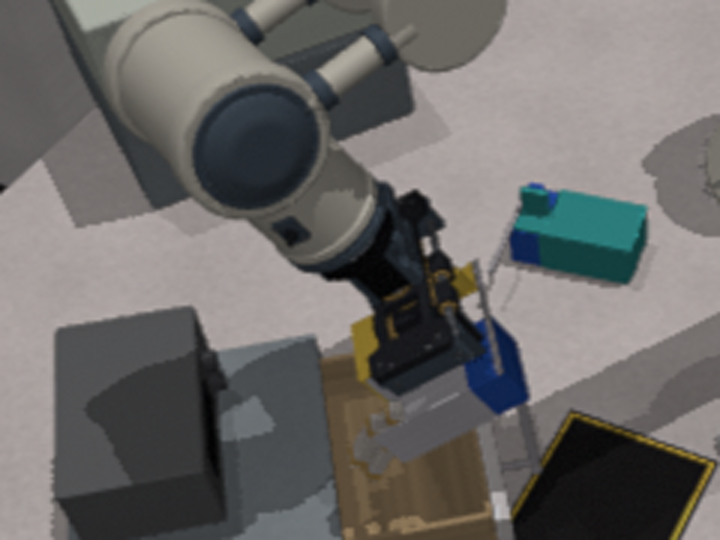

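```bash
python3 -m jog '[[[0,0,0.012,0,0.035,0],[-0.003,0,0.026,0,0.07,0],[-0.006,0,0.03,0,0.08,0],[-0.007,0,0.032,0,0.08,0],[-0.008,0,0.032,0,0.08,0],[-0.008,0,0.032,0,0.08,0],[-0.008,0,0.03,0,0.08,0],[-0.005,0,0.02,0,0.05,0]]]'; python3 -m jog '[[[0,0,0,0,0,0],[0,0,0,0,0,0],[0,0,0,0,0,0],[0,0,0,0,0,0],[0,0,0,0,0,0],[0,0,0,0,0,0],[0,0,0,0,0,0],[0,0,0,0,0,0]]]'; python3 pour.py .53 .36 .065 50;python3 - <<'E'
from h import *
c=capture("scene");save(c,"s9.png",(60,60,300,240),3)
c=capture("top");save(c,"t9.png",(280,60,480,210),4)
c=capture("wrist");save(c,"w15.png")
E
```

```text
time: 62.1
ee_pos: [0.6007, -0.1454, 0.1943]
eef_rot: [[-0.498, 0.762, 0.415], [0.585, 0.648, -0.488], [-0.64, 0.0, -0.768]]
wrist_force: [-1.1, -0.2, -6.5]
gripper_width: 0.0077
time: 62.9
ee_pos: [0.6003, -0.1445, 0.195]
eef_rot: [[-0.497, 0.761, 0.417], [0.583, 0.648, -0.489], [-0.643, 0.0, -0.766]]
wrist_force: [-1.6, -0.5, -5.9]
gripper_width: 0.0076
TCP target [ 0.6017 -0.1453] 0.1918
t 62.9 p [ 0.6003 -0.1445  0.195 ] w 0.0076 F [-1.6 -0.5 -5.9] j [-28.3  54.9  44.3  20.3 127.  -63.4]
[[-0.497, 0.761, 0.417], [0.583, 0.648, -0.489], [-0.643, 0.0, -0.766]]
turn [0. 0. 0.] shift after turn [0.0045 0.0027 0.017 ] before [0.0045 0.0027 0.017 ]
```

View pics/s9.png

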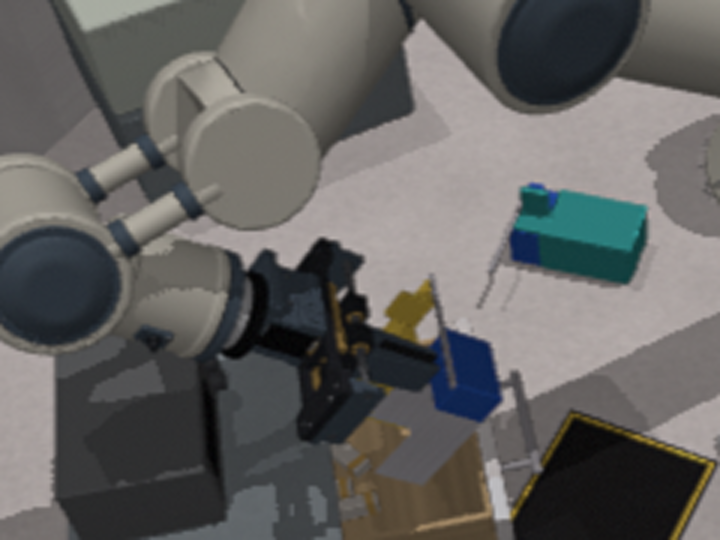

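View pics/w15.png

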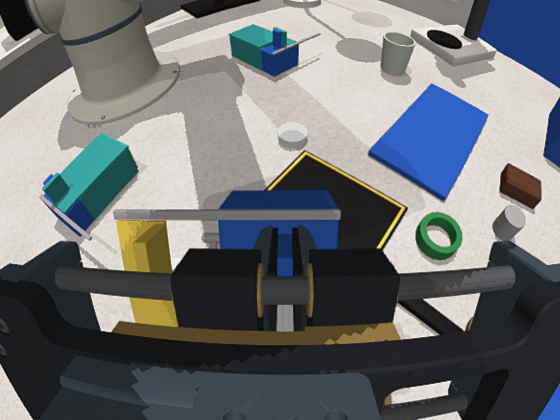

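```bash
python3 - <<'E'
from h import *
c=capture("scene");save(c,"s10.png",(150,170,240,240),8)
P=pts(c)
# PSU and arm: min height of arm-like points near PSU
E
```

```text
(no output)
```

View pics/s10.png

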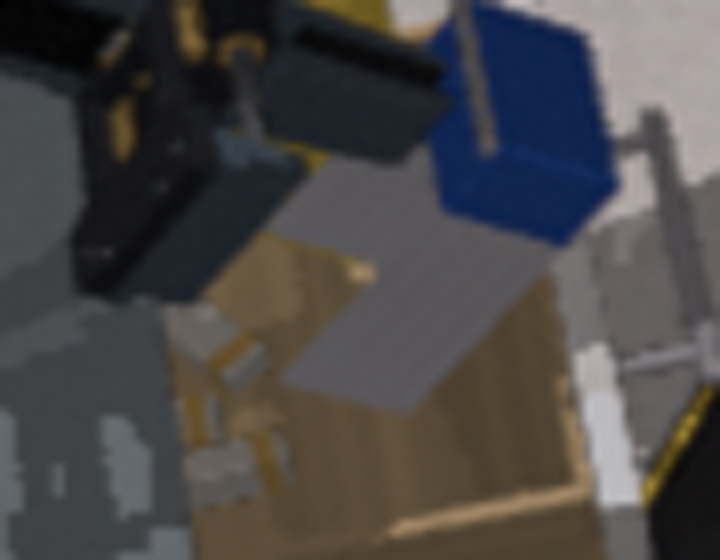

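View pics/t9.png

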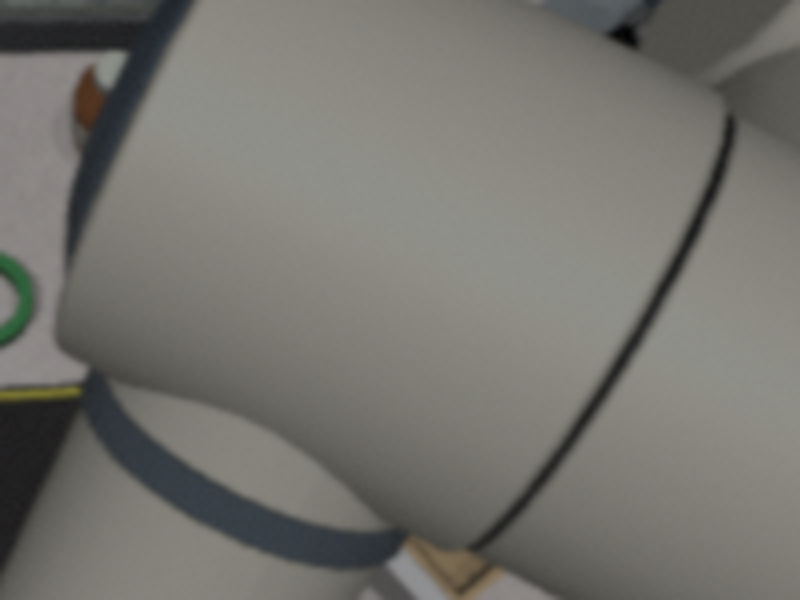

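```bash
python3 -m jog '[[[0.005,0,-0.02,0,-0.05,0],[0.008,0,-0.03,0,-0.08,0],[0.008,0,-0.032,0,-0.08,0],[0.008,0,-0.032,0,-0.08,0],[0.007,0,-0.032,0,-0.08,0],[0.006,0,-0.03,0,-0.08,0],[0.003,0,-0.026,0,-0.07,0],[0,0,-0.012,0,-0.035,0]]]'; python3 -m jog '[[[-0.02,0,-0.026,0,0,0],[-0.05,0,-0.06,0,0,0],[-0.06,0,-0.075,0,0,0],[-0.06,0,-0.075,0,0,0],[-0.04,0,-0.052,0,0,0],[-0.01,0,-0.013,0,0,0],[0,0,0,0,0,0],[0,0,0,0,0,0]]]'; python3 - <<'E'
from h import *
st()
c=capture("scene");save(c,"s11.png",(60,60,300,240),3)
save(c,"s12.png",(150,170,240,240),8)
E
```

```text
time: 63.9
ee_pos: [0.5748, -0.1144, 0.2161]
eef_rot: [[-0.273, 0.761, 0.589], [0.321, 0.649, -0.69], [-0.907, 0.0, -0.421]]
wrist_force: [0.0, 0.9, -5.4]
gripper_width: 0.0075
time: 64.7
ee_pos: [0.5529, -0.089, 0.2835]
eef_rot: [[-0.275, 0.761, 0.587], [0.322, 0.648, -0.69], [-0.906, -0.0, -0.423]]
wrist_force: [-0.1, -0.2, -5.1]
gripper_width: 0.0073
t 64.7 p [ 0.5529 -0.089   0.2835] w 0.0073 F [-0.1 -0.2 -5.1] j [-22.3  31.4  65.5  11.6 105.4 -61.9]
[[-0.275, 0.761, 0.587], [0.322, 0.648, -0.69], [-0.906, -0.0, -0.423]]
```

View pics/s11.png

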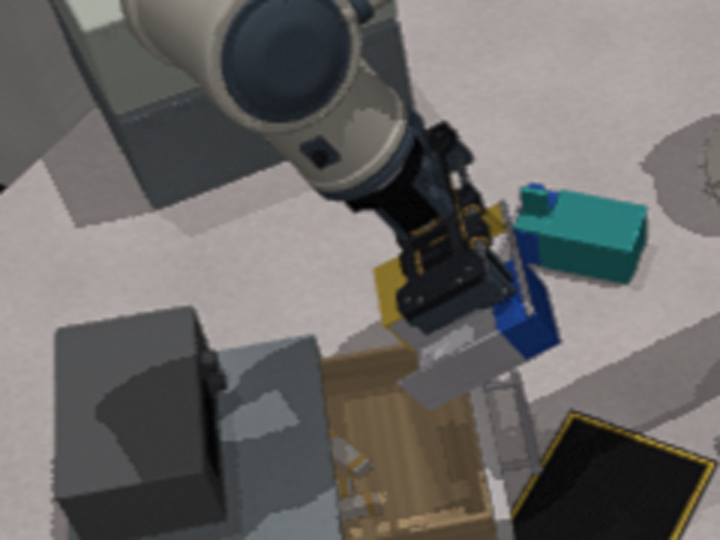

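View pics/s12.png

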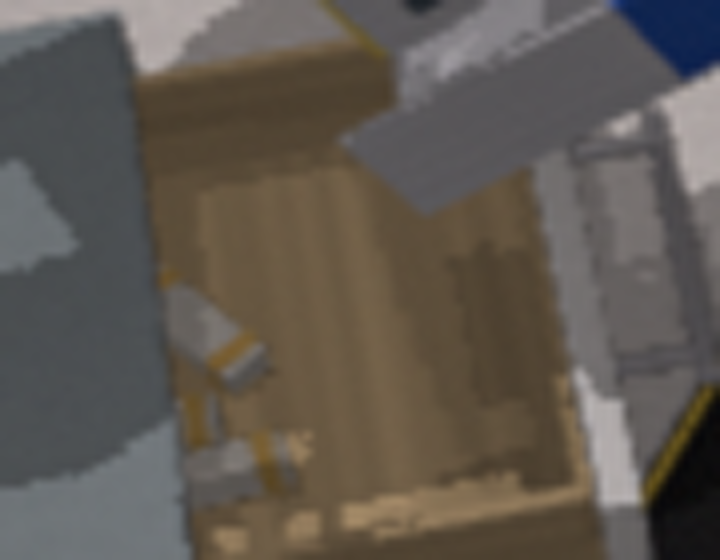

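```bash
python3 -m jog '[[[0,0,0,0,-0.03,0],[0,0,0,0,-0.07,0],[0,0,0,0,-0.09,0],[0,0,0,0,-0.1,0],[0,0,0,0,-0.1,0],[0,0,0,0,-0.09,0],[0,0,0,0,-0.05,0],[0,0,0,0,-0.026,0]]]'; python3 -m jog '[[[-0.02,0.03,-0.017,0,0,0],[-0.02,0.06,-0.033,0,0,0],[-0.02,0.08,-0.044,0,0,0],[-0.02,0.08,-0.044,0,0,0],[0,0.08,-0.044,0,0,0],[0,0.055,-0.03,0,0,0],[0,0.03,-0.017,0,0,0],[0,0,0,0,0,0]]]'; python3 go.py .5863 .0013 .3 -87.3; python3 - <<'E'
from h import *
c=capture("scene");save(c,"s13.png",(60,60,300,240),3)
E
```

```text
time: 65.55
ee_pos: [0.5524, -0.0884, 0.2841]
eef_rot: [[0.001, 0.761, 0.649], [-0.001, 0.649, -0.761], [-1.0, -0.0, 0.001]]
wrist_force: [0.2, 0.6, -6.0]
gripper_width: 0.0072
time: 66.35
ee_pos: [0.5868, 0.0004, 0.2998]
eef_rot: [[-0.001, 0.761, 0.649], [0.0, 0.649, -0.761], [-1.0, -0.0, -0.0]]
wrist_force: [0.5, 0.0, -5.3]
gripper_width: 0.0078
t 66.35 p [5.868e-01 4.000e-04 2.998e-01] w 0.0078 F [ 0.5  0.  -5.3] j [ -5.8  21.2  75.4   0.   83.5 -46.3]
[[-0.001, 0.761, 0.649], [0.0, 0.649, -0.761], [-1.0, -0.0, -0.0]]
turn units [2.839e+00 0.000e+00 1.000e-03]  rows>= 14.9
shift after turn [-0.0008 -0.0045  0.0021]  before turn [-0.0008  0.001  -0.0048]  rows>= 0.0
```

View pics/s13.png

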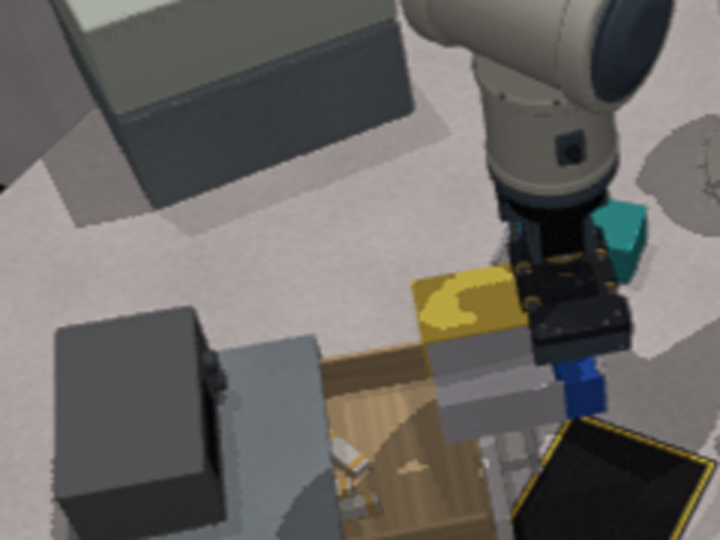

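```bash
python3 -m jog '[[[0,0,0,0.06,0,0],[0,0,0,0.12,0,0],[0,0,0,0.17,0,0],[0,0,0,0.18,0,0],[0,0,0,0.18,0,0],[0,0,0,0.18,0,0],[0,0,0,0.18,0,0],[0,0,0,0.18,0,0]]]'; python3 -m jog '[[[0,0,0,0.18,0,0],[0,0,0,0.18,0,0],[0,0,0,0.18,0,0],[0,0,0,0.18,0,0],[0,0,0,0.18,0,0],[0,0,0,0.18,0,0],[0,0,0,0.18,0,0],[0,0,0,0.16,0,0]]]'; python3 -m jog '[[[0.05,0,0,0.12,0,0],[0.1,0,0,0.05,0,0],[0.1,0,0,0,0,0],[0.1,0,0,0,0,0],[0.1,0,0,0,0,0],[0.1,0,0,0,0,0],[0.1,0,0,0,0,0],[0.1,0,0,0,0,0]]]'; python3 -m jog '[[[0.1,0,0,0,0,0],[0.1,0,0,0,0,0],[0.06,0,0,0,0,0],[0.03,0,0,0,0,0],[0,0,0,0,0,0],[0,0,0,0,0,0],[0,0,0,0,0,0],[0,0,0,0,0,0]]]'; python3 go.py .5863 .0013 .0655 -87.3
```

```text
time: 67.2
ee_pos: [0.5863, -0.0011, 0.3001]
eef_rot: [[-0.0, 0.96, -0.279], [-0.0, -0.279, -0.96], [-1.0, -0.0, 0.0]]
wrist_force: [0.7, 0.3, -5.3]
gripper_width: 0.0073
time: 68.0
ee_pos: [0.5863, -0.0012, 0.3001]
eef_rot: [[-0.0, 0.172, -0.985], [-0.0, -0.985, -0.172], [-1.0, 0.0, 0.0]]
wrist_force: [0.2, -0.4, -5.6]
gripper_width: 0.0077
time: 68.8
ee_pos: [0.5865, -0.0012, 0.1494]
eef_rot: [[0.0, 0.045, -0.999], [-0.0, -0.999, -0.045], [-1.0, 0.0, -0.0]]
wrist_force: [-1.4, 0.2, -6.1]
gripper_width: 0.0078
time: 69.6
ee_pos: [0.5869, -0.0003, 0.0927]
eef_rot: [[0.001, 0.046, -0.999], [-0.0, -0.999, -0.046], [-1.0, 0.0, -0.001]]
wrist_force: [-0.5, -0.8, -5.7]
gripper_width: 0.0076
t 69.6 p [ 5.869e-01 -3.000e-04  9.270e-02] w 0.0076 F [-0.5 -0.8 -5.7] j [-5.9 33.3 90.1 -0.  56.5 81.5]
[[0.001, 0.046, -0.999], [-0.0, -0.999, -0.046], [-1.0, 0.0, -0.001]]
turn units [-0.002 -0.002 -0.   ]  rows>= 0.0
shift after turn [ 0.1362 -0.0083  0.0027]  before turn [ 0.1362 -0.0083  0.0029]  rows>= 0.5
```

```bash
python3 -m jog '[[[0.03,-0.008,0.003,0,0,0],[0.03,0,0,0,0,0],[0.025,0,0,0,0,0],[0.02,0,0,0,0,0],[0.01,0,0,0,0,0],[0.005,0,0,0,0,0],[0,0,0,0,0,0],[0,0,0,0,0,0]]]'; python3 -m jog '[[[0.004,0,0,0,0,0],[0.003,0,0,0,0,0],[0.002,0,0,0,0,0],[0.002,0,0,0,0,0],[0.001,0,0,0,0,0],[0,0,0,0,0,0],[0,0,0,0,0,0],[0,0,0,0,0,0]]]'
```

```text
time: 70.4
ee_pos: [0.5859, 0.0013, 0.0682]
eef_rot: [[0.0, 0.046, -0.999], [-0.0, -0.999, -0.046], [-1.0, 0.0, -0.0]]
wrist_force: [0.3, -1.5, -6.8]
gripper_width: 0.0073
time: 71.2
ee_pos: [0.5859, 0.0012, 0.0658]
eef_rot: [[0.0, 0.046, -0.999], [-0.0, -0.999, -0.046], [-1.0, 0.0, -0.0]]
wrist_force: [-0.6, -1.3, -2.0]
gripper_width: 0.0075
```

Touching down; a hair lower, then release and rise.

```bash
python3 -m jog '[[[0.002,0,0,0,0,0],[0,0,0,0,0,0],[0,0,0,0,0,0],[0,0,0,0,0,0],[0,0,0,0,0,0],[0,0,0,0,0,0],[0,0,0,0,0,0],[0,0,0,0,0,0]]]'; python3 -m jog '[[[0,0,0,0,0,0],[0,0,0,0,0,0],[0,0,0,0,0,0],[-0.05,0,0,0,0,0],[-0.12,0,0,0,0,0],[-0.15,0,0,0,0,0],[-0.15,0,0,0,0,0],[-0.08,0,0,0,0,0]]]' 143; python3 wm.py; python3 - <<'E'
from h import *
c=capture("wrist");save(c,"w16.png")
E
```

```text
time: 72.0
ee_pos: [0.5859, 0.0012, 0.0657]
eef_rot: [[0.0, 0.046, -0.999], [-0.0, -0.999, -0.046], [-1.0, 0.0, -0.0]]
wrist_force: [-2.4, -1.1, 6.2]
gripper_width: 0.0076
time: 72.8
ee_pos: [0.5867, 0.0012, 0.1785]
eef_rot: [[0.003, 0.046, -0.999], [-0.0, -0.999, -0.046], [-1.0, 0.0, -0.003]]
wrist_force: [-0.3, 0.4, -0.5]
gripper_width: 0.04
lid 2082 c [0.5647 0.085 ] sz [0.0773 0.0695] ang 45.2 z 0.0598
lugY 95 c [0.5831 0.073 ] sz [0.0323 0.0074] ang 15.8 z 0.0884
blk 78 c [0.6092 0.0065] sz [0.0006 0.0683] ang 2.7 z 0.0512
blk 1474 c [0.5865 0.006 ] sz [0.0303 0.0721] ang 2.6 z 0.0554
lugB 27 c [0.5937 0.002 ] sz [0.0019 0.0075] ang 1.3 z 0.0894
```

View pics/w16.png

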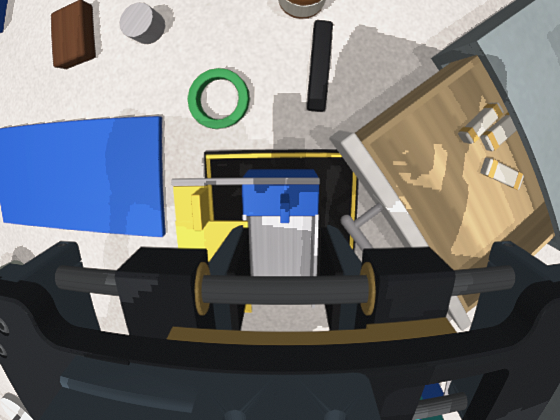

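```bash
python3 -m jog '[[[0,-0.1,0,0,0,0],[0,-0.15,0,0,0,0],[0,-0.12,0,0,0,0],[0,0,0,-0.18,0,0],[0,0,0,-0.18,0,0],[0,0,0,-0.18,0,0],[0,0,0,-0.18,0,0],[0,0,0,-0.18,0,0]]]' 80; python3 -m jog '[[[0,0,0,-0.18,0,0],[0,0,0,-0.18,0,0],[0,0,0,-0.18,0,0],[0,0,0,-0.18,0,0],[0,0,0,-0.18,0,0],[0,0,0,-0.18,0,0],[0,0,0,0,0,0],[0,0,0,0,0,0]]]'; python3 wm.py; python3 go.py .5828 .0763 .070 2.6
```

```text
time: 73.7
ee_pos: [0.582, 0.0752, 0.1747]
eef_rot: [[-0.001, 0.688, -0.726], [-0.0, -0.726, -0.688], [-1.0, -0.001, 0.001]]
wrist_force: [-0.4, -0.4, 0.1]
gripper_width: 0.0627
time: 74.5
ee_pos: [0.5822, 0.0752, 0.1749]
eef_rot: [[-0.001, 1.0, 0.025], [0.0, 0.025, -1.0], [-1.0, -0.001, -0.0]]
wrist_force: [-0.1, 0.0, -0.5]
gripper_width: 0.0628
lid 8316 c [0.5303 0.0702] sz [0.1357 0.0728] ang 2.4 z 0.0596
lugY 89 c [0.5813 0.0794] sz [0.0314 0.0039] ang 1.5 z 0.0884
blk 883 c [0.5865 0.0209] sz [0.0311 0.0427] ang 1.5 z 0.0553
lugB 235 c [0.8598 0.0625] sz [0.0606 0.0253] ang 62.6 z 0.0883
t 74.55 p [0.5823 0.0752 0.175 ] w 0.0626 F [ 0.3  0.3 -0.3] j [ 1.5 27.5 85.3  0.  67.1  0.1]
[[-0.0, 1.0, 0.026], [0.0, 0.026, -1.0], [-1.0, -0.0, -0.0]]
turn units [-0.025 -0.     0.001]  rows>= 0.1
shift after turn [ 0.5251  0.0029 -0.0054]  before turn [ 0.5251  0.0031 -0.0054]  rows>= 2.1
```

```bash
python3 -m jog '[[[0.1,0.002,-0.005,-0.022,0,0],[0.12,0,0,0,0,0],[0.12,0,0,0,0,0],[0.1,0,0,0,0,0],[0.055,0,0,0,0,0],[0.02,0,0,0,0,0],[0.008,0,0,0,0,0],[0,0,0,0,0,0]]]'; python3 -m jog '[[[0,0,0,0,0,0],[0,0,0,0,0,0],[0,0,0,0,0,0],[0,0,0,0,0,0],[0,0,0,0,0,0],[0,0,0,0,0,0],[0,0,0,0,0,0],[0,0,0,0,0,0]]]' 190 5; python3 -m jog '[[[0,0,0.04,0,0,0],[0,0,0.06,0,0,0],[0,0,0.07,0,0,0],[0,0,0.07,0,0,0],[0,0,0.05,0,0,0],[0,0,0.03,0,0,0],[0,0,0.018,0,0,0],[0,0,0,0,0,0]]]'; python3 wm.py
```

```text
time: 75.35
ee_pos: [0.5832, 0.0762, 0.0713]
eef_rot: [[0.001, 0.999, 0.046], [0.0, 0.046, -0.999], [-1.0, 0.001, -0.0]]
wrist_force: [-0.4, 0.7, -0.5]
gripper_width: 0.0628
time: 76.15
ee_pos: [0.5829, 0.0762, 0.0708]
eef_rot: [[0.0, 0.999, 0.047], [0.0, 0.047, -0.999], [-1.0, 0.0, -0.0]]
wrist_force: [-0.7, 0.7, 3.2]
gripper_width: 0.0319
time: 76.95
ee_pos: [0.5859, 0.0078, 0.0706]
eef_rot: [[-0.0, 0.999, 0.046], [0.0, 0.046, -0.999], [-1.0, -0.0, -0.0]]
wrist_force: [1.9, 2.3, -1.1]
gripper_width: 0.0324
lid 10577 c [0.5329 0.0135] sz [0.1378 0.0536] ang 3.7 z 0.06
lugY 289 c [0.5845 0.0127] sz [0.0316 0.0017] ang 2.2 z 0.088
blk 230 c [0.5866 0.041 ] sz [0.0028 0.03  ] ang 89.8 z 0.0541
```

```bash
python3 -m jog '[[[0,0,0,0,0,0],[0,0,0,0,0,0],[0,0,0,0,0,0],[-0.05,0,0,0,0,0],[-0.12,0,0,0,0,0],[-0.15,0,0,0,0,0],[-0.15,0,0,0,0,0],[-0.08,0,0,0,0,0]]]' 80; python3 -m jog '[[[0,0,0,0.19,0,0],[0,0,0,0.19,0,0],[0,0,0,0.19,0,0],[0,0,0,0.19,0,0],[0,0,0,0.19,0,0],[0,0,0,0.19,0,0],[0,0,0,0.022,0,0],[0,0,0,0,0,0]]]' 170; python3 wm.py; python3 pad.py; python3 go.py .5279 -.0959 .12 -49.6; python3 - <<'E'
from h import *
c=capture("wrist");save(c,"w17.png")
E
```

```text
time: 77.8
ee_pos: [0.5869, 0.0087, 0.1839]
eef_rot: [[0.003, 0.999, 0.047], [-0.0, 0.047, -0.999], [-1.0, 0.003, 0.0]]
wrist_force: [0.3, -0.1, -0.3]
gripper_width: 0.0625
time: 78.6
ee_pos: [0.586, 0.0087, 0.1811]
eef_rot: [[0.0, 0.651, -0.759], [-0.0, -0.759, -0.651], [-1.0, 0.0, -0.0]]
wrist_force: [-0.1, -0.9, 0.2]
gripper_width: 0.0302
lid 4124 c [0.5511 0.0041] sz [0.1017 0.0724] ang 2.6 z 0.0597
lugY 72 c [0.5851 0.0133] sz [0.0057 0.0321] ang 83.8 z 0.0893
blk 540 c [ 0.5875 -0.0124] sz [0.0312 0.0354] ang 2.8 z 0.0553
lugB 460 c [ 0.8571 -0.061 ] sz [0.0049 0.1273] ang 0.3 z 0.0883
lugB 15 c [0.5939 0.0018] sz [0.0065 0.0008] ang 86.5 z 0.0897
882 [0.6188 0.0151] [0.0234 0.151 ] 6.4 [[0.5989999771118164, 0.08900000154972076], [0.6159999966621399, -0.061000000685453415], [0.6389999985694885, -0.05900000035762787], [0.621999979019165, 0.09099999815225601]]
748 [0.5182 0.081 ] [0.1445 0.0294] 13.1 [[0.4449999928474426, 0.07900000363588333], [0.45100000500679016, 0.05000000074505806], [0.5920000076293945, 0.08299999684095383], [0.5849999785423279, 0.1120000034570694]]
149 [ 0.595  -0.0746] [0.0361 0.0065] 2.6 [[0.5770000219345093, -0.07199999690055847], [0.5770000219345093, -0.07900000363588333], [0.6129999756813049, -0.07699999958276749], [0.6129999756813049, -0.07100000232458115]]
t 78.7 p [0.586  0.0087 0.1809] w 0.0305 F [ 1.1 -0.1  0.3] j [-5.  27.1 85.1 -0.  67.8 44.4]
[[0.0, 0.651, -0.759], [-0.0, -0.759, -0.651], [-1.0, 0.0, -0.0]]
turn units [ 0.005 -0.    -0.   ]  rows>= 0.0
shift after turn [0.3046 0.2099 0.5602]  before turn [0.3046 0.2076 0.5611]  rows>= 2.7
```

View pics/w17.png

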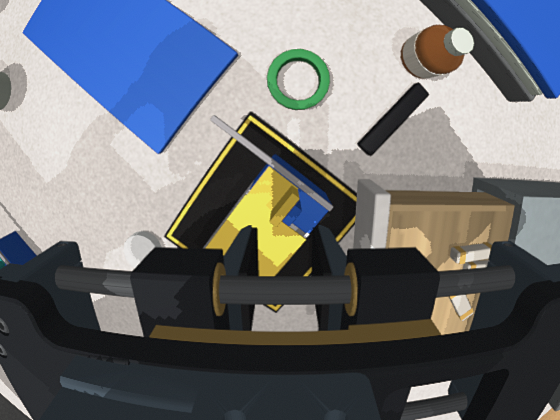

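```bash
python3 -m jog '[[[0,0.04,0.11,0.005,0,0],[0,0.085,0.225,0,0,0],[0,0.085,0.225,0,0,0],[0.1,0,0,0,0,0],[0.12,0,0,0,0,0],[0.06,0,0,0,0,0],[0.02,0,0,0,0,0],[0,0,0,0,0,0]]]'; python3 go.py .5279 -.0959 .045 -49.6;python3 - <<'E'
from h import *
c=capture("wrist");save(c,"w18.png")
E
```

```text
time: 79.55
ee_pos: [0.5277, -0.0955, 0.1206]
eef_rot: [[-0.001, 0.646, -0.763], [0.0, -0.763, -0.646], [-1.0, -0.0, 0.0]]
wrist_force: [0.4, -0.6, -0.7]
gripper_width: 0.0303
t 79.55 p [ 0.5277 -0.0955  0.1206] w 0.0303 F [ 0.4 -0.6 -0.7] j [-16.6  27.8  95.8  -0.   56.4  33.1]
[[-0.001, 0.646, -0.763], [0.0, -0.763, -0.646], [-1.0, -0.0, 0.0]]
turn units [-0.003  0.     0.001]  rows>= 0.0
shift after turn [0.3779 0.0022 0.0006]  before turn [0.3779 0.0024 0.0005]  rows>= 1.5
```

View pics/w18.png

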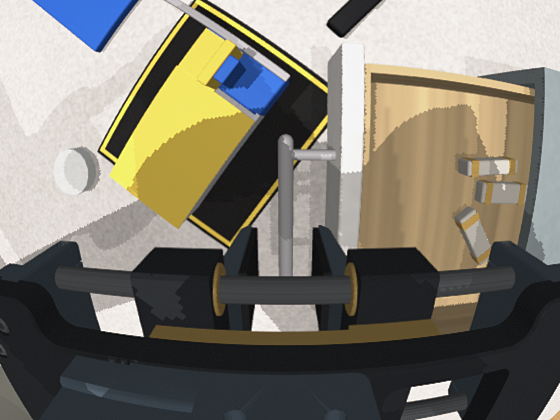

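```bash
python3 -m jog '[[[0.08,0.002,0,0,0,0],[0.1,0,0,0,0,0],[0.08,0,0,0,0,0],[0.06,0,0,0,0,0],[0.04,0,0,0,0,0],[0.015,0,0,0,0,0],[0,0,0,0,0,0],[0,0,0,0,0,0]]]'; python3 -m jog '[[[0,0,0,0,0,0],[0,0,0,0,0,0],[0,0,0,0,0,0],[0,0,0,0,0,0],[0,0.02,0,0,0,0],[0,0.04,0,0,0,0],[0,0.06,0,0,0,0],[0,0.08,0,0,0,0]]]' 245 25;  python3 -m jog '[[[0,0.09,0,0,0,0],[0,0.09,0,0,0,0],[0,0.09,0,0,0,0],[0,0.08,0,0,0,0],[0,0.06,0,0,0,0],[0,0.04,0,0,0,0],[0,0,0,0,0,0],[0,0,0,0,0,0]]]'; python3 -m jog '[[[0,0.01,0,0,0,0],[0,0.005,0,0,0,0],[0,0.005,0,0,0,0],[0,0,0,0,0,0],[0,0,0,0,0,0],[0,0,0,0,0,0],[0,0,0,0,0,0],[0,0,0,0,0,0]]]'
```

```text
time: 80.4
ee_pos: [0.5283, -0.0961, 0.0462]
eef_rot: [[0.001, 0.645, -0.764], [-0.0, -0.764, -0.645], [-1.0, 0.001, -0.0]]
wrist_force: [0.0, -1.1, -0.0]
gripper_width: 0.0306
time: 81.2
ee_pos: [0.5539, -0.1266, 0.0459]
eef_rot: [[-0.0, 0.646, -0.764], [0.0, -0.764, -0.646], [-1.0, -0.0, -0.0]]
wrist_force: [0.4, 2.2, 3.4]
gripper_width: 0.0102
time: 82.0
ee_pos: [0.6123, -0.1954, 0.0459]
eef_rot: [[0.001, 0.645, -0.764], [-0.0, -0.764, -0.645], [-1.0, 0.001, -0.001]]
wrist_force: [3.4, 1.4, 4.3]
gripper_width: 0.0101
time: 82.8
ee_pos: [0.6145, -0.198, 0.0459]
eef_rot: [[0.001, 0.645, -0.764], [-0.0, -0.764, -0.645], [-1.0, 0.0, -0.0]]
wrist_force: [3.4, 2.7, 4.3]
gripper_width: 0.0102
```

```bash
python3 -m jog '[[[0,0.004,0,0,0,0],[0,0.003,0,0,0,0],[0,0.003,0,0,0,0],[0,0,0,0,0,0],[0,0,0,0,0,0],[0,0,0,0,0,0],[0,0,0,0,0,0],[0,0,0,0,0,0]]]'; python3 -m jog '[[[0,0.003,0,0,0,0],[0,0.003,0,0,0,0],[0,0,0,0,0,0],[0,0,0,0,0,0],[0,0,0,0,0,0],[0,0,0,0,0,0],[0,0,0,0,0,0],[0,0,0,0,0,0]]]'
```

```text
time: 83.6
ee_pos: [0.6157, -0.1994, 0.0459]
eef_rot: [[0.001, 0.645, -0.764], [0.0, -0.764, -0.645], [-1.0, 0.0, -0.0]]
wrist_force: [1.9, 3.3, 5.3]
gripper_width: 0.0105
time: 84.4
ee_pos: [0.6165, -0.2004, 0.0459]
eef_rot: [[0.001, 0.645, -0.764], [0.0, -0.764, -0.645], [-1.0, 0.0, -0.0]]
wrist_force: [3.0, 2.6, 5.2]
gripper_width: 0.0102
```

```bash
for i in 1; do python3 -m jog '[[[0,0.003,0,0,0,0],[0,0.003,0,0,0,0],[0,0.003,0,0,0,0],[0,0,0,0,0,0],[0,0,0,0,0,0],[0,0,0,0,0,0],[0,0,0,0,0,0],[0,0,0,0,0,0]]]'; done; python3 -m jog '[[[0,0.003,0,0,0,0],[0,0.003,0,0,0,0],[0,0,0,0,0,0],[0,0,0,0,0,0],[0,0,0,0,0,0],[0,0,0,0,0,0],[0,0,0,0,0,0],[0,0,0,0,0,0]]]'
```

```text
time: 85.2
ee_pos: [0.6177, -0.2017, 0.0459]
eef_rot: [[0.001, 0.645, -0.764], [0.0, -0.764, -0.645], [-1.0, 0.0, -0.0]]
wrist_force: [3.7, 2.2, 6.1]
gripper_width: 0.0103
time: 86.0
ee_pos: [0.6184, -0.2026, 0.0459]
eef_rot: [[0.0, 0.645, -0.764], [0.0, -0.764, -0.645], [-1.0, 0.0, -0.0]]
wrist_force: [3.7, 3.7, 5.0]
gripper_width: 0.0103
```

```bash
python3 -m jog '[[[0,0.003,0,0,0,0],[0,0.003,0,0,0,0],[0,0,0,0,0,0],[0,0,0,0,0,0],[0,0,0,0,0,0],[0,0,0,0,0,0],[0,0,0,0,0,0],[0,0,0,0,0,0]]]';python3 -m jog '[[[0,0.003,0,0,0,0],[0,0.003,0,0,0,0],[0,0,0,0,0,0],[0,0,0,0,0,0],[0,0,0,0,0,0],[0,0,0,0,0,0],[0,0,0,0,0,0],[0,0,0,0,0,0]]]';python3 - <<'E'
from h import *
c=capture("wrist");save(c,"w19.png")
E
```

```text
time: 86.8
ee_pos: [0.6189, -0.2031, 0.0459]
eef_rot: [[-0.0, 0.645, -0.764], [0.001, -0.764, -0.645], [-1.0, -0.001, -0.0]]
wrist_force: [1.8, 5.9, 8.2]
gripper_width: 0.0105
time: 87.6
ee_pos: [0.6188, -0.2032, 0.0458]
eef_rot: [[-0.002, 0.646, -0.764], [0.002, -0.764, -0.646], [-1.0, -0.003, 0.0]]
wrist_force: [-2.0, 11.1, 12.8]
gripper_width: 0.0101
```

View pics/w19.png

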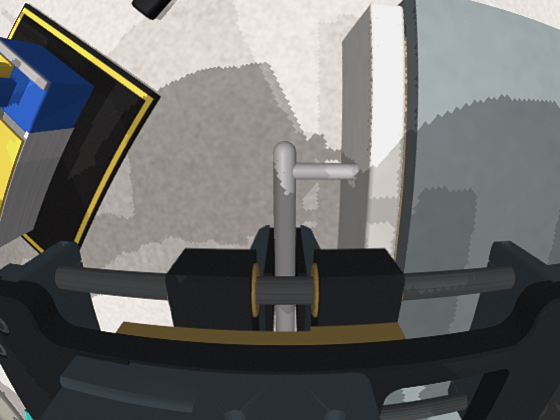

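```bash
python3 -m jog '[[[0,0.002,0,0,0,0],[0,0.002,0,0,0,0],[0,0,0,0,0,0],[0,0,0,0,0,0],[0,-0.003,0,0,0,0],[0,-0.004,0,0,0,0],[0,0,0,0,0,0],[0,0,0,0,0,0]]]' ;python3 -m jog '[[[0,0,0,0,0,0],[0,0,0,0,0,0],[0,0,0,0,0,0],[-0.08,0,0,0,0,0],[-0.18,0,0,0,0,0],[-0.22,0,0,0,0,0],[-0.22,0,0,0,0,0],[-0.1,0,0,0,0,0]]]' 170; python3 -m jog '[[[-0.1,-0.1,0,0,0,0],[-0.1,-0.2,0,0,0,0],[0,-0.2,0,0,0,0],[0,-0.1,0,0,0,0],[0,0,0,0,0,0],[0,0,0,0,0,0],[0,0,0,0,0,0],[0,0,0,0,0,0]]]'; python3 - <<'E'
from h import *
s=st();c=capture("wrist");save(c,"w20.png");P=wpts(c,s)
a=np.radians(-49.6);ex=np.array([np.cos(a),np.sin(a)])
m=(abs(P[...,2]-.1)<.003)&(P[...,1]<-.1)&(P[...,0]>.5);Q=P[m][:,:2];print("cab",np.percentile(Q@ex,[.5,1,5]))
m=(abs(P[...,2]-.088)<.003)&(P[...,1]<-.1)&(P[...,0]>.5);Q=P[m][:,:2];print("pan",np.percentile(Q@ex,[1,50,99]))
c=capture("top");save(c,"t20.png")
c=capture("scene");save(c,"s20.png")
E
```

```text
time: 88.45
ee_pos: [0.6189, -0.2032, 0.0459]
eef_rot: [[-0.001, 0.646, -0.764], [0.001, -0.764, -0.646], [-1.0, -0.002, -0.0]]
wrist_force: [0.3, 9.0, 10.2]
gripper_width: 0.0103
time: 89.25
ee_pos: [0.6206, -0.2051, 0.2098]
eef_rot: [[0.004, 0.645, -0.764], [-0.002, -0.764, -0.645], [-1.0, 0.004, -0.002]]
wrist_force: [1.3, -0.3, -0.1]
gripper_width: 0.0301
time: 90.05
ee_pos: [0.5425, -0.1135, 0.2454]
eef_rot: [[-0.0, 0.645, -0.764], [-0.0, -0.764, -0.645], [-1.0, -0.0, 0.0]]
wrist_force: [0.3, -0.9, 0.2]
gripper_width: 0.0305
t 90.05 p [ 0.5425 -0.1135  0.2454] w 0.0305 F [ 0.3 -0.9  0.2] j [-18.   20.8  84.7  -0.   74.5  31.9]
[[-0.0, 0.645, -0.764], [-0.0, -0.764, -0.645], [-1.0, -0.0, 0.0]]
cab [0.60448891 0.60480452 0.60840005]
pan [0.5895469  0.59748653 0.60552444]
```

View pics/w20.png

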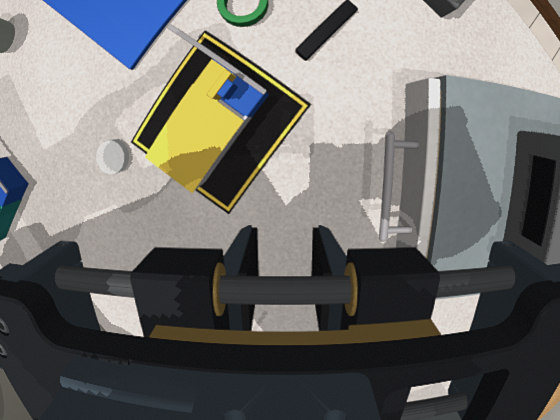

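View pics/s20.png

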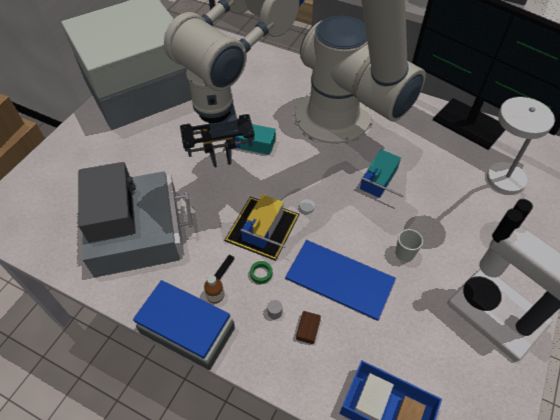

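```bash
python3 wm.py; python3 pad.py; python3 meas.py | grep -E "lid|lugY|lugB |padb|part|blk"; python3 - <<'E'
from h import *
c=capture("scene");save(c,"s21.png",(210,180,320,270),6)
E
```

```text
lid 5588 c [0.5336 0.0035] sz [0.1366 0.0729] ang 2.5 z 0.0597
blk 514 c [ 0.588  -0.0124] sz [0.0326 0.038 ] ang 6.2 z 0.0553
lugB 38 c [ 0.585  -0.0007] sz [0.0174 0.0036] ang 1.1 z 0.0899
1526 [0.5402 0.0022] [0.1753 0.1661] 3.2 [[0.4480000138282776, 0.07999999821186066], [0.4569999873638153, -0.0860000029206276], [0.6320000290870667, -0.07599999755620956], [0.6230000257492065, 0.09000000357627869]]
596 [0.5247 0.0722] [0.153  0.0291] 4.8 [[0.44699999690055847, 0.07999999821186066], [0.44999998807907104, 0.050999999046325684], [0.6019999980926514, 0.06400000303983688], [0.6000000238418579, 0.09300000220537186]]
top lid 1167 c [5.333e-01 2.000e-04] sz [0.1359 0.0721] ang 2.5
top lugY 33 c [0.5839 0.0079] sz [0.0316 0.0055] ang 4.4
top blk 53 c [0.8224 0.4227] sz [0.0272 0.0517] ang 53.7
top blk 113 c [ 0.5879 -0.0175] sz [0.0321 0.0302] ang 89.8
top blk 167 c [0.248  0.2264] sz [0.0281 0.0363] ang 0.2
top lugB 25 c [ 0.5851 -0.0026] sz [0.0048 0.0194] ang 89.7
top lugB 32 c [0.2495 0.2389] sz [0.0158 0.0092] ang 0.2
top padborder 262 c [0.5041 0.0576] sz [0.1971 0.0955] ang 39.6
scene lid 610 c [0.5326 0.0022] sz [0.1359 0.0725] ang 0.4
scene lugY 45 c [0.5872 0.0125] sz [0.0385 0.0126] ang 3.1
scene blk 57 c [0.2488 0.2297] sz [0.031  0.0268] ang 82.5
scene blk 55 c [ 0.5895 -0.0186] sz [0.0339 0.0243] ang 35.7
scene lugB 12 c [0.2544 0.2438] sz [0.0046 0.0245] ang 75.7
scene lugB 9 c [0.5879 0.0018] sz [0.0044 0.014 ] ang 78.5
scene padborder 117 c [0.5019 0.0773] sz [0.1239 0.0413] ang 23.8
scene padborder 184 c [0.6003 0.0061] sz [0.1671 0.0692] ang 87.5
```

View pics/s21.png

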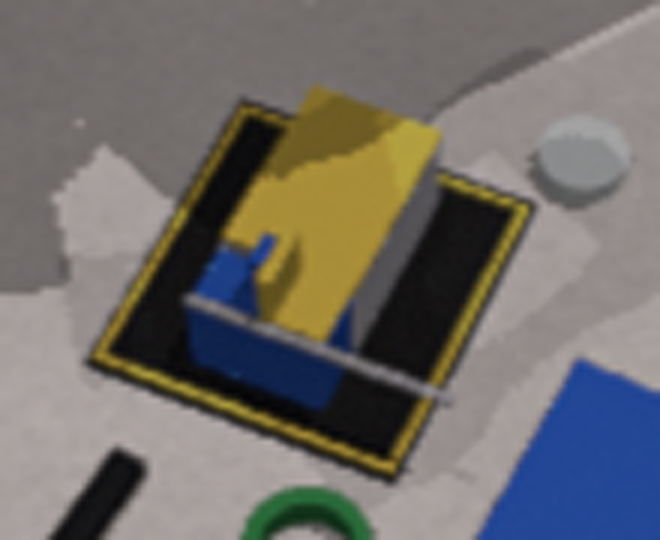

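```bash
python3 -c "
from plant import bot
print(bot.sign_off())"
```

```text
the job is handed in; nothing more can be done
None
```

I carried out the whole job and handed it in at about 90 s of the 210 s limit. My last checks found nothing wrong, but no verdict was reported.

**What I did**
- **Loading:** The tin's lid started partly open, so I slid it fully open. I put the three white parts that were there into the tin and shut the lid.
- **Drawer:** It was almost home at the start, so I pulled it out about 135 mm.
- **Carry and pour:** I carried the tin to the pad with both lugs pinched at 60 N. There I slid the lid fully aside and tipped the tin about 50° over the drawer by its blue lug.
- **Finish:** I stood the tin back on the pad, shut the lid and pushed the drawer in until it stopped.

**Last checks**
- **Parts:** The wrist picture taken before closing the drawer shows all three parts in it. A picture before the lid was shut shows the tin empty.
- **Tin:** It stands upright within about 2 mm of the pad's middle. The yellow lid lies squarely over the bay, against the blue lug.
- **Drawer:** The panel's back measured level with the cabinet's front, to within about 1 mm.
- **Bystanders:** They look unmoved in the final pictures; I did not measure each one.

**Disagreements:** The top and scene cameras differed from the wrist camera by up to about 5 mm, so I used the wrist camera for grasps and placing. The highest wrist force I read was about 30 N, when setting the loaded tin down.

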